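# Load a new roll of baking paper on its worktop holder

## Task

Please put the new roll of baking paper on the holder. Take it out of its wooden box and lay it on its side on the open worktop, let go of it, then take the bare spindle out of the holder by its handle, push it through the roll's core, pick the roll up on it and set the spindle back into both forks, so that the roll hangs freely between them. Leave the other things standing where they are.

Things in the scene. Friction and masses are not known exactly. Their poses are not given: they have to be found in the camera images.
- roll: new roll of baking paper: rigid beige cylinder with a green band, 64 mm diameter, 110 mm long, about 0.2 kg; a bore of 38 mm runs right through its cardboard core. Origin at its centre, x along the bore (both ends alike). It starts lying on its side in the box, axis 38 mm up; lying on the worktop its axis is 31 mm up. Slight flats keep it from rolling off
- spindle: the holder's loose spindle, about 0.18 kg: steel rod, 14 mm diameter, rounded tip, a steel collar 23 mm across, behind it a flat-sided wooden handle 20 mm wide (y) and 24 mm high (z). Origin on the rod's axis at the collar's face, x towards the tip (x = 180 mm), z up as found; the handle spans x = -5 to -63 mm; it balances at about x = 65 mm. Starts lying in the forks
- spindle_tip (a point): the rounded tip of the spindle, on its axis, 180 mm from the collar's face
- spindle_mid (a point): point on the spindle's axis 87 mm from the collar's face; midway between the forks when the spindle is seated, either way round
- holder: roll holder, fixed: wooden foot 186 x 100 mm, 18 mm high, and two dark steel forks, open at the top, 75 mm either side of the middle; clear room between them 142 mm. Origin at the centre of the foot's underside, x from fork to fork, z up. As found the spindle's tip is at the +x side and its handle sticks out past the -x fork
- fork_near (a point): seat of the fork at the holder's x = -75 mm: the point on a seated rod's axis, 78 mm above the worktop. The fork is bent from 8 mm round bar: a slot 17 mm wide, flaring above into a mouth 46 mm wide; its tips stand 111 mm above the worktop
- fork_far (a point): the same for the fork at the holder's x = +75 mm
- worktop_edge (a point): fixed point at z = 0 on the worktop's straight front edge, right of and in front of the holder, in the middle of a free stretch; the edge runs on to the robot's left towards (x, y) = (-0.5, 0.866), and the worktop lies on the side of (0.866, 0.5), where the surface is clear for 100 mm behind the edge from 0.30 m left of this point to 0.12 m right of it
- box: open wooden box, fixed: 150 mm (its x) by 164 mm (its y) outside, 52 mm high, walls and floor 7 mm. Origin at the centre of its underside. The roll lies in it with its axis along the box's x, so the end walls close off the bore
- tea_canister: purple round canister with a wooden lid, 102 mm across, 140 mm tall; a bystander; origin at the centre of its underside
- mug: cream mug with blue dots, 92 mm across, 93 mm tall; a bystander; origin at the centre of its underside
- corn_tin: blue and yellow food tin, 57 mm across, 72 mm tall; a bystander; origin at the centre of its underside
- timer: round kitchen timer, red top on white, 62 mm across, 48 mm tall; a bystander; origin at the centre of its underside
- jam_jar: glass jar with a red and white label and a white lid, 64 mm across, 87 mm tall; a bystander; origin at the centre of its underside

How it is judged (in metres and radians):
On the way, in this order (a step that is already met when the one before it is completed fails the run):
1. the roll lies on its side on the worktop, out of the box, let go and at rest (horizontal distance between roll and box above 0.09 m and height (world z) of roll below 0.042 m and angle between roll's own x axis and vertical between 1.4 and 1.74 rad and linear speed of roll below 0.03 m/s and contact force between the fingers and roll below 0.1 N), for 0.2 s.
2. the spindle passes right through the core while the roll still lies on the worktop (x of roll in the frame of spindle between 0.05 and 0.124 m and y of roll in the frame of spindle between -0.018 and 0.018 m and z of roll in the frame of spindle between -0.018 and 0.018 m and angle between the x axis of roll and the x axis of spindle, either way round below 0.35 rad and height (world z) of roll below 0.05 m), for 0.1 s.
3. the roll is carried in the air on the spindle alone, not touched by the fingers (x of roll in the frame of spindle between 0.05 and 0.124 m and y of roll in the frame of spindle between -0.018 and 0.018 m and z of roll in the frame of spindle between -0.018 and 0.018 m and angle between the x axis of roll and the x axis of spindle, either way round below 0.35 rad and height (world z) of roll above 0.1 m and contact force between the fingers and roll below 0.1 N), for 0.2 s.
At the end, for the whole second after the job is handed in: the spindle, through the core, rests at the bottom of both forks (axis 78 mm up within 4 mm, aligned within 0.05 rad, mid point within 10 mm along and 5 mm across of the holder's middle, either way round); the roll hangs on it clear of the holder; all at rest, let go (x of roll in the frame of spindle between 0.05 and 0.124 m and y of roll in the frame of spindle between -0.018 and 0.018 m and z of roll in the frame of spindle between -0.018 and 0.018 m and angle between the x axis of roll and the x axis of spindle, either way round below 0.35 rad and x of spindle_mid in the frame of holder between -0.01 and 0.01 m and y of spindle_mid in the frame of holder between -0.005 and 0.005 m and z of spindle_mid in the frame of holder between 0.074 and 0.082 m and angle between the x axis of spindle and the x axis of holder, either way round below 0.05 rad and contact force between roll and holder below 0.2 N and height (world z) of roll above 0.05 m and linear speed of each of roll, spindle below 0.03 m/s and angular speed of roll below 0.5 rad/s); the robot touches nothing.
It fails at once if a bystander is pushed more than 40 mm (distance of any of tea_canister, mug, corn_tin, timer, jam_jar from where it was at the start of the episode above 0.04 m).
It fails at once if an upright bystander is knocked over (angle between any of tea_canister, mug, corn_tin, timer, jam_jar's own z axis and vertical above 0.5 rad).
It also fails if it takes over 64 s, if anything falls off the work surface, if the arm or the gripper's body presses on something with over 40 N, if the wrist force passes 120 N, or if a joint passes its speed limit or range.

## Robot

A 6-joint arm with a two-finger parallel gripper is mounted at the origin on a cart in front of the work surface, level with it; the furniture and walls round the work are solid. World frame = base frame: x ahead of the robot, y to its left, z up, the work surface at z = 0. Lengths are in mm, angles in rad, forces in N, time in s.
With the tool pointing down it reaches from about 350 to 850 mm from the base axis. Payload 8.1 kg.
Tool frame: the origin (TCP) lies at the very end of the fingers, on their centre line; the grasp point (between the pads) lies 19 mm behind it; z points along the fingers, y is the direction in which the jaws open and shut (so a half turn about z gives the same grasp; the last joint's range is limited). The gripper opens to 85 mm and grips with 20 to 120 N. Pads are 22 mm wide; open, the fingers measure 114 mm over their backs; the gripper's body (76 mm by 85 mm) begins 54 mm behind the grasp point. The pads swing forward as they close: fully open they stand 13 mm farther back than shut.
Start: joints at [1.056, 0.13, 1.488, -0, 1.523, -0.085], TCP at [249.993, 545.444, 231.292] pointing down, gripper open.
Joint ranges: [-2.96, 2.96], [-0.89, 2.26], [0.02, 2.5], [-1.34, 4.48], [0, 2.73], [-2.66, 2.66]. Speed limits (rad/s): [2.39, 2.39, 2.79, 3.14, 3.14, 3.14].

## Interface

Orientations are given as a rotation vector (axis times angle).
In Python, from workcell import manip gives the robot as it stands.
- The arm moves only by the shell command python3 -m inch 'ROWS' [OPENING] [FORCE]. ROWS is JSON, one flat list of numbers, 6 for each row, row after row: the shift along the tool's x, y, z in mm, then the turn, a rotation vector about the tool's x, y, z in rad. In form: [tx, ty, tz, rx, ry, rz, tx, ty, tz, rx, ry, rz, ...]. A call has exactly 5 rows; each row shifts and turns the pose as measured when the row begins, along the tool's axes as they then stand; what a row does not reach is not made up. A row lasts 1/8 s, in which the tool goes at most 62.5 mm and 10.7 degrees, less where a joint would pass 70% of its speed; a pose out of reach is approached as far as the arm can. A call is refused whole if a number of a shift passes 62.5 or a number of a turn 0.188, either way. A call with a gripper value outside its range is refused whole. OPENING is the opening, from 0 (shut) to 1 (fully open), set as the call begins (- or left out, the last holds). The fingers move at their own pace and stop on an object; FORCE is the grip in N (left out, the last holds). Time passes only in rows, so rows that do not move let the fingers close, or fill a call up. It gives the time, the measured TCP pose, the force and the opening at its end, in the units of the state.
- manip.sense(): the state, without advancing time (a new reading comes with each control period).
- manip.grab_frame(name): name is "side" or "top" or "wrist"; returns (picture, depth): 400x640x3 uint8, blue, green, red; 400x640 float32, mm along the optical axis (not along the pixel's ray), 0 where there is no reading.
- manip.calibration(name): a dict with "fov_y" (degrees; the focal length in pixels is half the picture's height over the tangent of half this angle, whatever the lens; pixels are square), "cx", "cy" (the principal point, pixels), "cam_to_world" (4x4, takes a point from camera to world coordinates). Camera axes: x right, y down, z forward; pixel columns grow to the right and rows downward; lengths in mm; the calibration is good to about 2 mm. A picture is of the moment at which its call begins: read the wrist's pose just before it. calibration takes no time and is no camera call; for the wrist camera it gives the pose at the moment of the call.
- manip.hand_in(): hands the job in, once; it reports no verdict.
The state is a dict: "time": time; "joint_positions": joint angles; "qd": joint speeds; "joint_torque": joint torques, N m; "tcp_pos": TCP position; "tcp_rot": TCP orientation; "contact_force": force on the tool from outside, world axes, zero at the start; "wrist_torque": the same for the moment, N m; "opening": finger opening in mm.
Only numpy, scipy, OpenCV 4.12 (cv2) and the standard library are available. Lean on these libraries where they do the work, as an engineer would, in place of code of your own. Each camera call takes 0.05 s, during which the arm holds its last target.

## Working session

There is one attempt and no reset: what is moved stays moved. The work goes in short steps, Python scripts to look and compute and a shell command to move; the robot and the scene stay as the last step left them, time stands still between calls to the robot, and variables do not carry over. Pictures are saved under pics/ and viewed, and the job is handed in when it is done.

```bash
ls -la; mkdir -p pics; cat > h.py <<'E'
import numpy as np, cv2
from workcell import manip
def grab(n):
    c=manip.calibration(n); p,d=manip.grab_frame(n); return p,d,c
def K(c):
    f=200/np.tan(np.radians(c['fov_y'])/2); return f,c['cx'],c['cy']
def pts(d,c):
    f,cx,cy=K(c); v,u=np.mgrid[0:400,0:640]
    P=np.stack([(u-cx)/f*d,(v-cy)/f*d,d,np.ones_like(d)],-1)
    return (P@np.array(c['cam_to_world']).T)[...,:3]
def ray(u,v,c,z):
    f,cx,cy=K(c); T=np.array(c['cam_to_world']); r=T[:3,:3]@np.array([(u-cx)/f,(v-cy)/f,1]); o=T[:3,3]
    return o+r*(z-o[2])/r[2]
def proj(p,c):
    f,cx,cy=K(c); T=np.linalg.inv(np.array(c['cam_to_world'])); q=T[:3,:3]@np.array(p)+T[:3,3]
    return q[0]/q[2]*f+cx,q[1]/q[2]*f+cy
E
python3 - <<'E'
from h import *
s=manip.sense(); print(s)
for n in ['side','top','wrist']:
    p,d,c=grab(n); cv2.imwrite(f'pics/{n}0.png',p); np.savez(f'{n}0.npz',p=p,d=d,T=c['cam_to_world'],f=c['fov_y'],cx=c['cx'],cy=c['cy'])
    print(n,c)
E
```

```text
total 12
drwxr-xr-x  3 agent agent 4096 Dec  6 12:10 .
drwxr-xr-x 23 root  root  4096 Dec  6 12:10 ..
drwxr-xr-x  2 agent agent 4096 Dec  6 12:10 pics
{'time': 0.0, 'joint_positions': array([ 1.05561333e+00,  1.31156330e-01,  1.48926957e+00,  2.20004055e-06,
        1.52299630e+00, -8.54035918e-02]), 'qd': array([ 0.00100909,  0.00035045,  0.00074258, -0.00048966, -0.00084459,
        0.00121788]), 'joint_torque': array([-2.57792395e-03, -5.69395101e+01, -5.00553989e+01, -3.44798482e-04,
        1.48261007e-02,  4.82559017e-06]), 'tcp_pos': array([249.71455907, 544.96908007, 230.25265045]), 'tcp_rot': array([-6.69796245e-01, -3.06880378e+00,  2.74374281e-03]), 'contact_force': array([ 0.6749384 ,  0.11132754, -0.07669288]), 'wrist_torque': array([-0.03165666,  0.0130464 ,  0.02079761]), 'opening': 85.37198683726848}
side {'fov_y': 46.21376614903144, 'cx': 323.4480800353959, 'cy': 200.7863190837017, 'cam_to_world': array([[ 6.17389919e-01, -5.41694252e-01,  5.70435820e-01,
        -1.14211389e+02],
       [-7.86388741e-01, -4.06045236e-01,  4.65531969e-01,
        -4.23820587e+02],
  
[... 356 characters left out ...]
     [-9.99386560e-01, -2.31070654e-02,  2.63166585e-02,
         1.14850744e+02],
       [-2.36380834e-02, -1.09392588e-01, -9.93717517e-01,
         1.23184532e+03],
       [ 0.00000000e+00,  0.00000000e+00,  0.00000000e+00,
         1.00000000e+00]])}
wrist {'fov_y': 62.613490843337885, 'cx': 318.78343211008456, 'cy': 196.83044956723867, 'cam_to_world': array([[ 4.17327191e-01,  8.77569848e-01,  2.36027916e-01,
         1.89749296e+02],
       [ 9.08754108e-01, -4.02433876e-01, -1.10512202e-01,
         5.72083916e+02],
       [-1.99654724e-03,  2.60611085e-01, -9.65441804e-01,
         3.73314572e+02],
       [ 0.00000000e+00,  0.00000000e+00,  0.00000000e+00,
         1.00000000e+00]])}
```

View pics/side0.png

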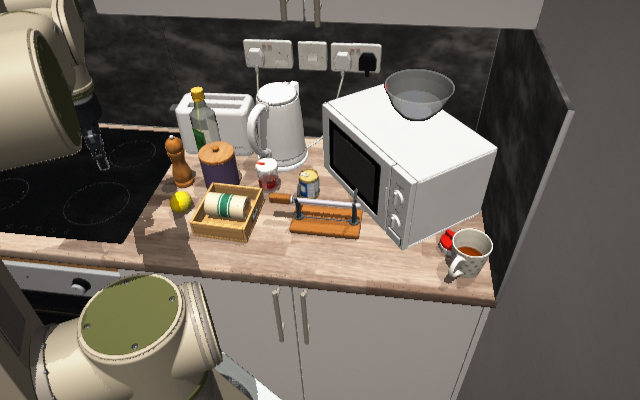

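View pics/top0.png

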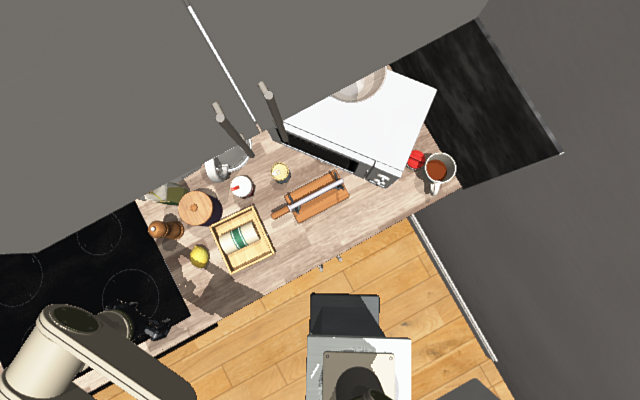

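View pics/wrist0.png

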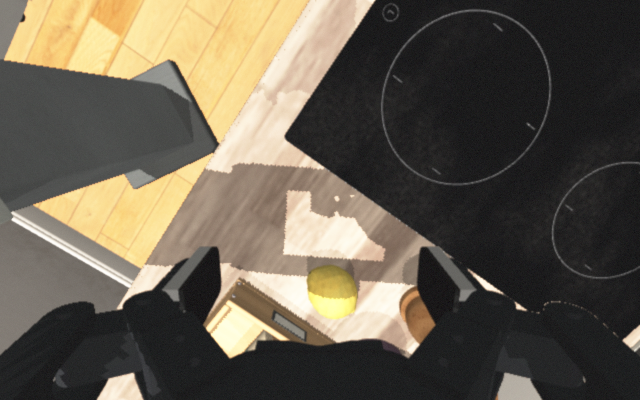

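The side view shows the roll in its box at about (228,207), the spindle and holder at about (325,210) and the mug and timer at (468,250). In the top view they are at (240,236), (315,197) and (435,170). Next I'll measure them with depth.

```bash
python3 - <<'E'
from h import *
def ld(n):
    z=np.load(n+'0.npz'); return z['p'],z['d'],dict(fov_y=float(z['f']),cx=float(z['cx']),cy=float(z['cy']),cam_to_world=z['T'])
out=[]
for n,(x0,y0,x1,y1) in dict(top=(140,140,480,310),side=(160,120,500,290)).items():
    p,d,c=ld(n); out.append(cv2.resize(p[y0:y1,x0:x1],(800,400),interpolation=cv2.INTER_CUBIC) if 0 else cv2.resize(p[y0:y1,x0:x1],None,fx=800/340,fy=800/340*0.75/0.75,interpolation=cv2.INTER_CUBIC))
    cv2.imwrite(f'pics/{n}0z.png',out[-1])
    P=pts(d,c); m=(d>0)
    print(n,(d==0).sum())
    hsv=cv2.cvtColor(p,cv2.COLOR_BGR2HSV)
    # green band
    g=m&(hsv[...,0]>60)&(hsv[...,0]<95)&(hsv[...,1]>90)
    g[:120]=0
    Q=P[g]; Q=Q[(Q[:,2]>30)&(Q[:,2]<90)]; print('green',len(Q),np.median(Q,0),Q.max(0))
    w=P[m&(P[...,2]>-15)&(P[...,2]<15)]; print('worktop z',np.median(w[:,2]))
E
```

```text
top 1021
green 96 [444.15430015 373.28087354  67.38297504] [471.54914658 390.91360507  75.88551302]
worktop z 3.0405897552234364
side 988
green 179 [429.38764546 364.0111825   61.33150104] [743.52587963 595.13866108  89.6632257 ]
worktop z 2.123929945931991
```

View pics/top0z.png

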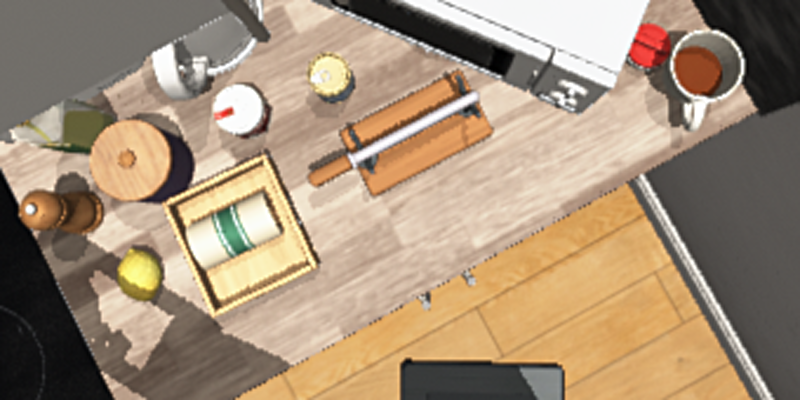

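View pics/side0z.png

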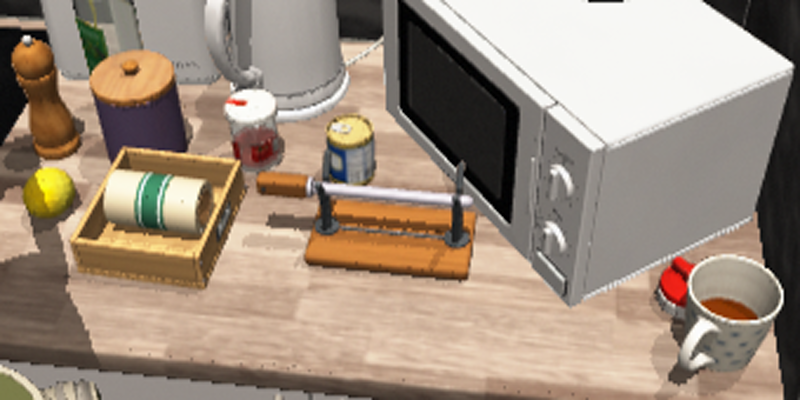

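The crops show the roll lying parallel to the spindle. The handle points left towards the box and the tip points right. Now I'll fit positions.

```bash
cat >> h.py <<'E'
def ld(n):
    z=np.load(n+'0.npz'); return z['p'],z['d'],dict(fov_y=float(z['f']),cx=float(z['cx']),cy=float(z['cy']),cam_to_world=z['T'])
E
python3 - <<'E'
from h import *
from scipy.spatial.transform import Rotation as R
from scipy import ndimage as ni
s=manip.sense(); print(R.from_rotvec(s['tcp_rot']).as_matrix().round(3))
for n in ['top','side']:
    p,d,c=ld(n); P=pts(d,c); hsv=cv2.cvtColor(p,cv2.COLOR_BGR2HSV).astype(int); H,S,V=hsv[...,0],hsv[...,1],hsv[...,2]
    z=P[...,2]; x=P[...,0]; y=P[...,1]; ok=d>0
    print('==',n)
    # worktop z
    # roll: near 445,373
    r=ok&(np.hypot(x-447,y-370)<70)&(z>55)&(z<82)&(((S<110)&(V>120))|((H>60)&(H<95)))
    l,k=ni.label(r); i=np.argmax(ni.sum(r,l,range(1,k+1)))+1; r=l==i
    Q=P[r]; m=Q.mean(0); w,v=np.linalg.eigh(np.cov(Q[:,:2].T)); a=v[:,1]; a*=np.sign(a[0]); t=(Q[:,:2]-m[:2])@a
    t0,t1=np.percentile(t,[1,99]); print('roll n',len(Q),'c',m[:2]+a*(t0+t1)/2,'ax',a,'len',t1-t0,'zmax',np.percentile(Q[:,2],95))
    vv,uu=np.nonzero(r); print(' pix',uu.min(),uu.max(),vv.min(),vv.max())
    # rod: z 60..110 grey bright within holder area
    r=ok&(np.abs(x-520)<90)&(np.abs(y-215)<130)&(z>60)&(z<100)
    Q=P[r]; w_=(H[r]<20)&(S[r]>110)
    for nm,q in (('steel',Q[(S[r]<60)&(V[r]>140)]),('hand',Q[w_])):
        m=np.median(q,0); w,v=np.linalg.eigh(np.cov(q[:,:2].T)); a=v[:,1]; a*=np.sign(a[0]); t=(q[:,:2]-m[:2])@a
        t0,t1=np.percentile(t,[1,99]); print(nm,len(q),'e0',m[:2]+a*t0,'e1',m[:2]+a*t1,'ax',a,'len',t1-t0,'z',np.percentile(q[:,2],[10,50,90]))
    # worktop points
    r=ok&(abs(z)<12)&(x>250)&(x<620)&(y>0)&(y<450)
    A=P[r]; print('worktop z',np.percentile(A[:,2],[10,50,90]))
E
```

```text
[[-0.909  0.417 -0.001]
 [ 0.417  0.909 -0.001]
 [ 0.    -0.001 -1.   ]]
== top
roll n 659 c [445.91808967 374.04253266] ax [ 0.44953264 -0.89326391] len 108.05256163079967 zmax 73.21564145041273
 pix 219 257 222 252
steel 355 e0 [471.46899803 357.52857392] e1 [615.27637515  95.40895932] ax [ 0.48099811 -0.87672163] len 298.9770126183895 z [66.35957901 83.23265588 87.46064221]
hand 119 e0 [509.85653792 270.00498276] e1 [537.26931729 225.0831714 ] ax [ 0.52090426 -0.85361511] len 52.625370387920114 z [86.62003036 89.93570191 92.63865448]
worktop z [-2.09401339  1.27416127  6.19093287]
== side
roll n 574 c [437.97736394 368.15564752] ax [ 0.46064201 -0.88758602] len 109.04841128850356 zmax 72.20883397679596
 pix 204 247 192 210
steel 406 e0 [480.07160941 363.32296576] e1 [614.77482468  93.83922152] ax [ 0.44711094 -0.89447851] len 301.2746995894555 z [65.89871082 82.30336714 86.59024698]
hand 208 e0 [514.52603483 270.11022427] e1 [525.49119932 216.76973081] ax [ 0.20135868 -0.97951758] len 54.45588191201419 z [73.09524308 87.65729011 91.34726917]
worktop z [-1.92813038  0.85278545  3.89710432]
```

```bash
python3 - <<'E'
from h import *
from scipy import ndimage as ni
img=np.zeros((300,400,3),np.uint8); 
# ortho: rows: x from 760 down to 160 (2mm), cols: y from 480 to -320
p,d,c=ld('top'); P=pts(d,c); ok=(d>0)&(P[...,2]>-20)&(P[...,2]<300)
r=((760-P[...,0])/2).astype(int); q=((480-P[...,1])/2).astype(int)
m=ok&(r>=0)&(r<300)&(q>=0)&(q<400); 
for v,u in zip(*np.nonzero(m)): cv2.circle(img,(int(q[v,u]),int(r[v,u])),1,p[v,u].tolist(),-1)
img=cv2.resize(img,None,fx=2,fy=2,interpolation=cv2.INTER_NEAREST)
for x in range(200,760,100): cv2.line(img,(0,760-x),(800,760-x),(255,255,0),1); cv2.putText(img,str(x),(2,758-x),0,.4,(0,0,255),1)
for y in range(-300,480,100): cv2.line(img,(480-y,0),(480-y,600),(255,255,0),1); cv2.putText(img,str(y),(482-y,10),0,.4,(0,0,255),1)
cv2.imwrite('pics/ortho.png',img)
# rod in both views: bright steel in strips
for n in ['top','side']:
    p,d,c=ld(n); P=pts(d,c); hsv=cv2.cvtColor(p,cv2.COLOR_BGR2HSV).astype(int)
    a=np.array([.455,-.89]); b=np.array([.89,.455])
    X=P[...,:2]-np.array([545,190]); s=X@a; t=X@b
    k=(d>0)&(abs(s)<80)&(abs(t)<25)&(P[...,2]>70)&(P[...,2]<100)&(hsv[...,1]<70)&(hsv[...,2]>130)
    vv,uu=np.nonzero(k)
    vx,vy,x0,y0=cv2.fitLine(np.c_[uu,vv].astype(np.float32),cv2.DIST_HUBER,0,.01,.01).ravel()
    w=[ray(x0+vx*g,y0+vy*g,c,78+ (6 if n=='top' else 4)) for g in (-20,0,20)]
    dd=w[2]-w[0]; dd/=np.linalg.norm(dd); dd*=np.sign(dd[0]); print(n,k.sum(),w[1],dd, 'offset from (545,190) across',(w[1][:2]-[545,190])@b, 's range',np.percentile(s[k],[0,100]))
    # handle wood pixels
    k=(d>0)&(s>-200)&(s<-70)&(abs(t)<25)&(P[...,2]>65)&(P[...,2]<105)&(hsv[...,0]<20)&(hsv[...,1]>100)
    vv,uu=np.nonzero(k); 
    e=[ray(u,v,c,90) for u,v in zip(uu,vv)]; e=np.array(e)[:,:2]-[545,190]; print('  handle s',np.percentile(e@a,[1,50,99]),'t',np.percentile(e@b,[2,50,98]))
    # tip: steel at s>60
    k=(d>0)&(s>60)&(s<140)&(abs(t)<12)&(P[...,2]>65)&(P[...,2]<100)&(hsv[...,1]<70)&(hsv[...,2]>110)
    print('  tip s',np.percentile(s[k],[90,98,100]))
    # worktop edge
E
```

```text
top 170 [564.5734281  173.79428982  84.        ] [ 0.48665572 -0.87359385  0.        ] offset from (545,190) across 10.04675287998042 s range [-32.43424146  79.97235807]
  handle s [-88.47568778 -78.43192407 -70.28870013] t [-2.64233006  6.85836816 15.33848113]
  tip s [129.15275142 136.55792706 139.14017074]
side 179 [565.85172252 168.55487257  82.        ] [ 0.47740979 -0.87868077  0.        ] offset from (545,190) across 8.800500065081323 s range [-29.90672241  79.49661084]
  handle s [-85.61014415 -75.94032783 -63.63261498] t [-23.14459188  -5.48170584  11.447297  ]
  tip s [123.20656043 130.20811199 130.884929  ]
```

View pics/ortho.png

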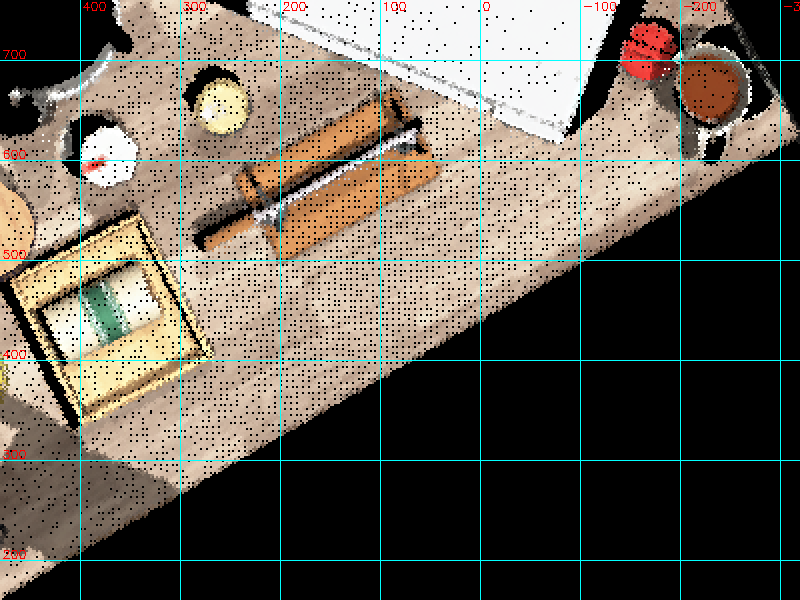

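The ortho map shows:
- roll centre about (446,374)
- holder centre about (584,144)
- front edge passing about (440,0)
- clear strip in front of the holder

I'll write a row-calculating helper and go to the roll.

```bash
cat >> h.py <<'E'
from scipy.spatial.transform import Rotation as Rot, Slerp
def down(jaw_deg,pitch=None):
    # tool z down, tool y at world yaw jaw_deg
    a=np.radians(jaw_deg); y=np.array([np.cos(a),np.sin(a),0]); z=np.array([0,0,-1.]); x=np.cross(y,z)
    return np.c_[x,y,z]
def plan(way,maxmm=55,maxr=.17,start=None):
    s=manip.sense(); p=np.array(s['tcp_pos']); R=Rot.from_rotvec(s['tcp_rot']); out=[]
    for t,Rm in way:
        t=np.array(t,float); Rt=R if Rm is None else Rot.from_matrix(Rm)
        ang=(R.inv()*Rt).magnitude(); k=max(1,int(np.ceil(max(np.linalg.norm(t-p)/maxmm,ang/maxr))))
        sl=Slerp([0,1],Rot.concatenate([R,Rt])); p0=p
        for i in range(1,k+1):
            pn=p0+(t-p0)*i/k; Rn=sl(i/k); d=R.inv().apply(pn-p); w=(R.inv()*Rn).as_rotvec()
            out.append((d.round(0).astype(int).tolist()+w.round(3).tolist())); p,R=pn,Rn
    for i,o in enumerate(out): print(i,str(o)[1:-1].replace(' ',''),end='   ' if (i+1)%5 else '\n')
    print()
def st():
    s=manip.sense(); R=Rot.from_rotvec(s['tcp_rot']).as_matrix()
    print('t',round(s['time'],2),'p',s['tcp_pos'].round(1),'jaw',round(np.degrees(np.arctan2(R[1,1],R[0,1])),1),'z',R[:,2].round(3),'F',s['contact_force'].round(1),'op',round(s['opening'],1),'q',s['joint_positions'].round(2))
E
python3 - <<'E'
from h import *
plan([((446,374,110),down(27)),((446,374,20),down(27))])
E
```

```text
0 -42,-12,20,-0.0,0.0,0.112   1 -43,-8,20,-0.0,0.0,0.112   2 -43,-3,20,-0.0,0.0,0.112   3 -43,2,20,-0.0,0.0,0.112   4 -43,7,20,-0.0,0.0,0.112
5 -42,12,20,-0.0,0.0,0.112   6 0,0,45,0.0,-0.0,-0.0   7 0,0,45,0.0,-0.0,-0.0
```

```bash
python3 -m inch '[-42,-12,18,0,0,0.112,-43,-8,18,0,0,0.112,-43,-3,18,0,0,0.112,-43,2,18,0,0,0.112,-43,7,18,0,0,0.112]' 1 60; python3 - <<'E'
from h import *
st(); plan([((446,374,115),down(27))])
E
```

```text
time: 0.78
tcp_pos: [414.5, 400.0, 138.4]
tcp_rot: [-1.507, -2.756, -0.001]
contact_force: [0.7, -0.5, 0.4]
opening: 85.4
t 0.78 p [414.5 400.  138.4] jaw 32.7 z [-0.     0.001 -1.   ] F [ 0.7 -0.5  0.4] op 85.4 q [0.68 0.13 1.66 0.   1.35 0.11]
0 -39,12,23,0.0,-0.001,0.099
```

```bash
python3 -m inch '[-20,6,12,0,0,0.05,-20,6,12,0,0,0.05,0,0,0,0,0,0,0,0,0,0,0,0,0,0,0,0,0,0]' >/dev/null; python3 - <<'E'
from h import *
st(); p,d,c=grab('wrist'); cv2.imwrite('pics/w1.png',p)
P=pts(d,c); hsv=cv2.cvtColor(p,cv2.COLOR_BGR2HSV).astype(int); z=P[...,2]
r=(d>0)&(z>50)&(z<80)&(np.hypot(P[...,0]-446,P[...,1]-374)<75)
Q=P[r&(hsv[...,1]<110)|r&(hsv[...,0]>60)&(hsv[...,0]<95)]
g=P[r&(hsv[...,0]>60)&(hsv[...,0]<95)&(hsv[...,1]>80)]
print(len(Q),Q.mean(0),np.linalg.eigh(np.cov(Q[:,:2].T))[1][:,1],'green',len(g),g.mean(0), g.max(0),g.min(0))
E
```

```text
t 1.4 p [446.2 368.2 111. ] jaw 26.5 z [-0.004 -0.002 -1.   ] F [-0.4  0.7 -0.2] op 85.4 q [0.6  0.17 1.67 0.   1.31 0.14]
17869 [443.53300484 381.7631209   64.06290434] [-0.46012007  0.8878567 ] green 3322 [445.95925531 373.51968421  65.9334491 ] [479.5086381  400.40179104  72.08447593] [412.79986723 346.29201924  50.10474339]
```

View pics/w1.png

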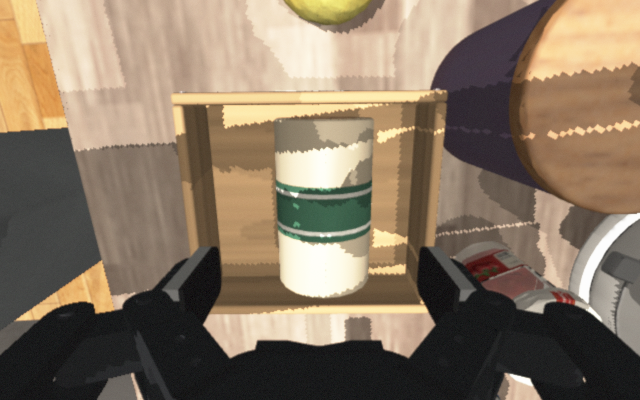

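The roll is centred in the wrist view at about (323,207), aligned with the tool. Descending onto it.

```bash
python3 -m inch '[2,1,20,0,0,-0.01,2,1,30,0,0,-0.005,1,1,25,0,0,0,0,0,13,0,0,0,0,0,4,0,0,0]' 1; python3 -m inch '[0,0,0,0,0,0,0,0,0,0,0,0,0,0,0,0,0,0,0,0,0,0,0,0,0,0,0,0,0,0]' 0 40; python3 -c "from h import *;st()"
```

```text
time: 2.08
tcp_pos: [444.7, 376.4, 14.2]
tcp_rot: [-1.623, -2.687, 0.003]
contact_force: [-0.2, 0.3, 0.0]
opening: 85.3
time: 2.7
tcp_pos: [445.8, 377.1, 16.2]
tcp_rot: [-1.623, -2.688, -0.001]
contact_force: [0.4, -0.4, -2.0]
opening: 63.8
t 2.7 p [445.8 377.1  16.2] jaw 27.8 z [-0.001  0.001 -1.   ] F [ 0.4 -0.4 -2. ] op 63.8 q [0.61 0.29 1.72 0.   1.13 0.13]
```

```bash
python3 - <<'E'
from h import *
p,d,c=ld('top'); P=pts(d,c)
E0=np.array([440,0]); a=np.array([.5,-.866]); b=np.array([.866,.5])
X=P[...,:2]-E0; s=X@a; n=X@b; w=(d>0)&(abs(P[...,2])<20)
for lo in range(-340,200,40):
    k=w&(s>lo)&(s<lo+40)&(n<60); print(lo,np.percentile(n[k],[0,1,2]).round(1) if k.sum() else None, end=' | ')
print()
o=(d>0)&(P[...,2]>22)&(P[...,2]<250)
for lo in range(-340,240,40):
    k=o&(s>lo)&(s<lo+40)&(n<400)&(n>-20); print(lo,n[k].min().round(0) if k.sum() else None, end=' | ')
plan([((445.8,377,110),None),((495,10,110),down(30)),((495,10,40),down(30))])
E
```

```text
-340 [-365.9 -359.4 -356. ] | -300 [-370.3 -361.8 -354.7] | -260 [-321.1 -315.  -312.2] | -220 [-322.7 -316.6 -314.2] | -180 [-452.4 -438.7 -432.6] | -140 [-477.4 -469.1 -466.3] | -100 [-481.8 -471.  -463.9] | -60 [-414.5 -405.2 -400. ] | -20 [-347.  -340.9 -337.8] | 20 [0.1 1.  1.4] | 60 [-0.2  0.8  1.3] | 100 [0.1 0.7 1.5] | 140 [0.1 0.6 1.4] | 180 [0.2 0.8 1.4] | 
-340 102.0 | -300 100.0 | -260 99.0 | -220 187.0 | -180 171.0 | -140 150.0 | -100 150.0 | -60 148.0 | -20 149.0 | 20 151.0 | 60 172.0 | 100 121.0 | 140 110.0 | 180 131.0 | 220 24.0 | 0 0,0,-47,0.0,0.0,0.0   1 0,0,-47,0.0,0.0,0.0   2 -50,-18,0,-0.0,-0.0,-0.006   3 -50,-18,0,-0.0,-0.0,-0.006   4 -49,-19,0,-0.0,-0.0,-0.006
5 -49,-19,0,-0.0,-0.0,-0.006   6 -49,-19,0,-0.0,-0.0,-0.006   7 -49,-20,0,-0.0,-0.0,-0.006   8 -49,-20,0,-0.0,-0.0,-0.006   9 0,0,35,0.0,0.0,0.0
10 0,0,35,0.0,0.0,-0.0
```

```bash
python3 -m inch '[0,0,-57,0,0,0,0,0,-57,0,0,0,-50,-24,0,0,0,-0.01,-50,-22,0,0,0,-0.01,-50,-20,0,0,0,-0.01]'; python3 - <<'E'
from h import *
st(); plan([((495,12,120),down(30)),((495,12,30),down(30))])
E
```

```text
time: 3.32
tcp_pos: [459.2, 212.6, 134.3]
tcp_rot: [1.573, 2.718, 0.003]
contact_force: [0.8, -0.6, -1.9]
opening: 63.8
t 3.33 p [459.2 212.6 134.3] jaw 29.9 z [ 0.001  0.001 -1.   ] F [ 0.8 -0.6 -1.9] op 63.8 q [ 0.33 -0.06  1.86  0.    1.34 -0.19]
0 -48,-17,4,0.0,-0.0,-0.001   1 -48,-17,4,0.0,-0.0,-0.001   2 -48,-17,4,0.0,-0.0,-0.001   3 -48,-17,4,0.0,-0.0,-0.001   4 0,0,45,0.0,0.0,0.0
5 0,0,45,0.0,0.0,0.0
```

```bash
python3 -m inch '[-48,-17,4,0,0,0,-48,-17,4,0,0,0,-48,-17,15,0,0,0,-30,-12,35,0,0,0,-5,-2,30,0,0,0]'; python3 - <<'E'
from h import *
st(); plan([((495,12,11),down(30))])
E
```

```text
time: 3.95
tcp_pos: [496.8, 15.6, 49.1]
tcp_rot: [1.573, 2.707, 0.011]
contact_force: [-0.7, 0.7, -2.5]
opening: 63.3
t 3.95 p [496.8  15.6  49.1] jaw 29.7 z [ 0.013  0.    -1.   ] F [-0.7  0.7 -2.5] op 63.3 q [-0.07  0.01  1.96  0.    1.16 -0.59]
0 -2,-4,38,0.012,0.006,-0.006
```

```bash
python3 -m inch '[0,0,15,0.01,0.005,0,0,0,10,0,0,0,0,0,6,0,0,0,0,0,4,0,0,0,0,0,2,0,0,0]';  python3 -c "from h import *;st()"
```

```text
time: 4.58
tcp_pos: [496.8, 16.7, 10.6]
tcp_rot: [1.577, 2.717, 0.0]
contact_force: [-0.9, 0.2, -2.1]
opening: 63.9
t 4.58 p [496.8  16.7  10.6] jaw 29.7 z [ 0.  0. -1.] F [-0.9  0.2 -2.1] op 63.9 q [-0.07  0.09  1.96  0.    1.09 -0.59]
```

```bash
python3 -m inch '[0,0,2,0,0,0,0,0,1,0,0,0,0,0,0,0,0,0,0,0,0,0,0,0,0,0,0,0,0,0]';  python3 -m inch '[0,0,0,0,0,0,0,0,0,0,0,0,0,0,0,0,0,0,0,0,0,0,0,0,0,0,0,0,0,0]' 1; python3 -c "from h import *;st()"
```

```text
time: 5.2
tcp_pos: [497.8, 17.0, 8.6]
tcp_rot: [1.575, 2.716, 0.002]
contact_force: [0.2, -0.7, -1.9]
opening: 63.9
time: 5.82
tcp_pos: [498.8, 16.8, 9.5]
tcp_rot: [1.575, 2.714, 0.003]
contact_force: [0.7, 0.2, 0.4]
opening: 85.3
t 5.83 p [498.8  16.8   9.5] jaw 29.8 z [ 0.004 -0.    -1.   ] F [0.7 0.2 0.4] op 85.3 q [-0.07  0.09  1.96  0.    1.08 -0.59]
```

```bash
python3 -m inch '[0,0,-30,0,0,0,0,0,-50,0,0,0,0,0,-50,0,0,0,0,0,-30,0,0,0,0,0,0,0,0,0]'; python3 - <<'E'
from h import *
st(); out=[]
for n in ('wrist','top'):
    p,d,c=grab(n); out.append(p)
    P=pts(d,c); hsv=cv2.cvtColor(p,cv2.COLOR_BGR2HSV).astype(int); z=P[...,2]
    r=(d>0)&(z>40)&(z<75)&(np.hypot(P[...,0]-497,P[...,1]-17)<75)
    col=((hsv[...,1]<110)&(hsv[...,2]>110))|((hsv[...,0]>60)&(hsv[...,0]<95))
    Q=P[r&col]; m=Q.mean(0); a=np.linalg.eigh(np.cov(Q[:,:2].T))[1][:,1]; a*=np.sign(a[0]); t=(Q[:,:2]-m[:2])@a; t0,t1=np.percentile(t,[.5,99.5])
    g=P[r&(hsv[...,0]>60)&(hsv[...,0]<95)&(hsv[...,1]>80)]
    print(n,len(Q),'c',m[:2]+a*(t0+t1)/2,'ax',a,np.degrees(np.arctan2(a[1],a[0])),'len',t1-t0,'ztop',np.percentile(Q[:,2],98),'green',g.mean(0))
cv2.imwrite('pics/w2.png',out[0])
E
```

```text
time: 6.45
tcp_pos: [497.0, 16.9, 173.5]
tcp_rot: [1.576, 2.716, 0.002]
contact_force: [0.4, -0.0, 0.4]
opening: 85.2
t 6.45 p [497.   16.9 173.5] jaw 29.8 z [ 0.002  0.    -1.   ] F [ 0.4 -0.   0.4] op 85.2 q [-0.07 -0.12  1.84  0.    1.41 -0.59]
wrist 9197 c [498.39410619  14.2660793 ] ax [ 0.47703164 -0.87888612] -61.508287170960344 len 108.87380397249487 ztop 64.10744352493234 green [498.67958891  13.7099299   58.65159515]
top 15 c [493.14690081  71.403531  ] ax [0.98984252 0.14216819] 8.17332952424615 len 21.23089114815852 ztop 58.84906045201597 green [nan nan nan]<stdin>:10: RuntimeWarning: Mean of empty slice.
  ret = um.true_divide(
```

View pics/w2.png

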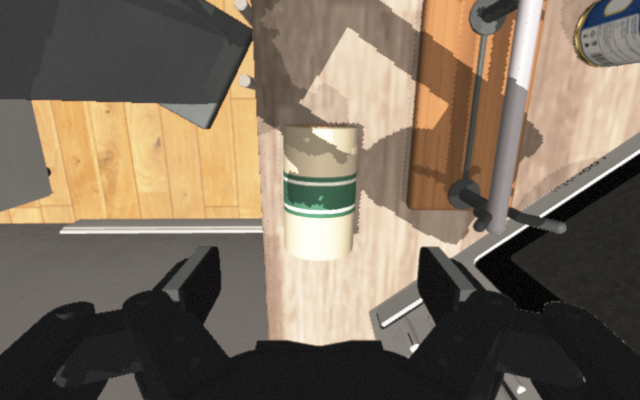

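The roll is on the worktop at (498.5,14), shown at about (320,195), aligned with the edge, and let go. Next is the spindle handle.

```bash
python3 - <<'E'
from h import *
plan([((534,255,190),down(29))])
E
```

```text
0 37,30,-4,-0.0,-0.0,0.003   1 38,30,-4,-0.0,-0.0,0.003   2 38,30,-4,-0.0,-0.0,0.003   3 38,30,-4,-0.0,-0.0,0.003   4 38,30,-4,-0.0,-0.0,0.003
```

```bash
python3 -m inch '[37,30,-5,0,0,0.003,38,30,-5,0,0,0.003,38,30,-5,0,0,0.003,38,30,-4,0,0,0.003,38,30,-4,0,0,0.003]' 0.6;python3 -m inch '[6,5,0,0,0,0,0,0,0,0,0,0,0,0,0,0,0,0,0,0,0,0,0,0,0,0,0,0,0,0]' 0.6; python3 - <<'E'
from h import *
st(); p,d,c=grab('wrist'); cv2.imwrite('pics/w3.png',p)
np.savez('w3.npz',p=p,d=d,T=c['cam_to_world'],f=c['fov_y'],cx=c['cx'],cy=c['cy'])
p,d,c=grab('top'); cv2.imwrite('pics/t3.png',p)
E
```

```text
time: 7.18
tcp_pos: [529.3, 257.2, 181.2]
tcp_rot: [-1.6, -2.687, 0.021]
contact_force: [1.1, -0.0, 0.4]
opening: 51.3
time: 7.8
tcp_pos: [528.3, 264.0, 175.4]
tcp_rot: [-1.596, -2.683, 0.032]
contact_force: [-0.9, 0.4, 0.3]
opening: 50.9
t 7.8 p [528.3 264.  175.4] jaw 28.5 z [-0.027 -0.008 -1.   ] F [-0.9  0.4  0.3] op 50.9 q [ 0.37  0.16  1.55  0.    1.45 -0.12]
```

View pics/w3.png

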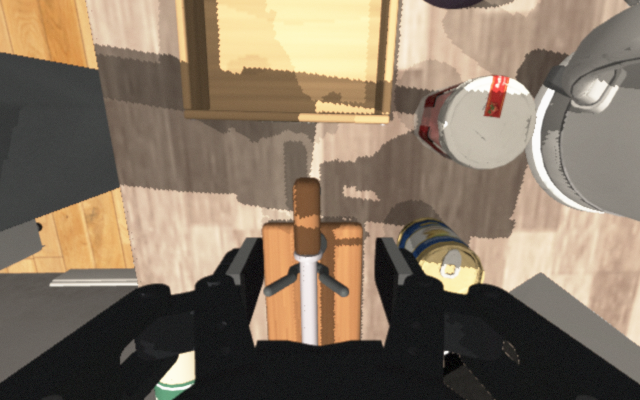

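The wrist view shows the handle from (306,178) to (307,248), the collar at (307,250), and the rod running down to (309,340).

```bash
python3 - <<'E'
from h import *
z=np.load('w3.npz'); p,d=z['p'],z['d']; c=dict(fov_y=float(z['f']),cx=float(z['cx']),cy=float(z['cy']),cam_to_world=z['T'])
P=pts(d,c); hsv=cv2.cvtColor(p,cv2.COLOR_BGR2HSV).astype(int)
rows=[]
for v in (185,195,205,215,225,235,242):
    k=[u for u in range(280,340) if P[v,u,2]>70 and d[v,u]>0]
    print(v,k[0],k[-1],P[v,(k[0]+k[-1])//2].round(1),ray((k[0]+k[-1])/2,v,c,90).round(1)); rows.append(ray((k[0]+k[-1])/2,v,c,90)[:2])
rr=[]
for v in (265,280,300,320,335):
    k=[u for u in range(298,325) if P[v,u,2]>70 and d[v,u]>0 and hsv[v,u,1]<60 and hsv[v,u,2]>140]
    print(v,k[0],k[-1],P[v,(k[0]+k[-1])//2].round(1),ray((k[0]+k[-1])/2,v,c,84).round(1)); rr.append(ray((k[0]+k[-1])/2,v,c,84)[:2])
for nm,a in (('h',rows),('r',rr),('all',rows+rr)):
    vx,vy,x,y=cv2.fitLine(np.float32(a),cv2.DIST_L2,0,.01,.01).ravel(); print(nm,np.degrees(np.arctan2(vy,vx)),x,y)
col=[(v,hsv[v,307].tolist(),P[v,307].round(0).tolist()) for v in list(range(172,186,1))+list(range(240,264,2))]
for q in col: print(q)
E
```

```text
185 293 319 [511.6 269.4  89. ] [511.5 269.6  90. ]
195 292 319 [514.3 263.   90.8] [514.6 262.9  90. ]
205 293 319 [518.5 256.5  90. ] [518.5 256.5  90. ]
215 293 319 [522.  249.9  90.4] [522.  249.8  90. ]
225 293 319 [525.7 242.6  89.2] [525.6 242.9  90. ]
235 294 320 [530.  236.3  89.9] [530.  236.3  90. ]
242 294 320 [532.5 231.6  90.6] [532.6 231.4  90. ]
265 300 315 [542.2 212.7  85.5] [542.8 212.1  84. ]
280 300 316 [549.2 201.   84.3] [549.3 200.9  84. ]
300 301 316 [557.2 186.1  85.7] [558.  185.3  84. ]
320 301 316 [566.1 169.3  84.9] [566.7 169.   84. ]
335 302 317 [573.3 157.6  85.6] [574.1 156.7  84. ]
h -60.871204 522.1166 249.91597
r -60.734375 558.1799 184.79515
all -60.973274 537.143 222.78229
(172, [15, 59, 143], [511.0, 261.0, 1.0])
(173, [14, 55, 148], [511.0, 260.0, 0.0])
(174, [15, 59, 134], [511.0, 259.0, 1.0])
(175, [15, 59, 135], [512.0, 258.0, -0.0])
(176, [14, 56, 137], [512.0, 257.0, -0.0])
(177, [14, 74, 103], [510.0, 272.0, 73.0])
(178, [13, 127, 70], [510.0, 271.0, 75.0])
(179, [13, 140, 71], [510.0, 272.0, 82.0])
(180, [13, 145, 74], [511.0, 272.0, 83.0])
(181, [13, 141, 76], [511.0, 271.0, 85.0])
(182, [14, 134, 84], [511.0, 271.0, 87.0])
(183, [14, 145, 97], [512.0, 271.0, 88.0])
(184, [13, 142, 108], [512.0, 270.0, 89.0])
(185, [14, 137, 115], [512.0, 270.0, 88.0])
(240, [13, 137, 125], [532.0, 233.0, 89.0])
(242, [13, 143, 121], [533.0, 232.0, 91.0])
(244, [13, 142, 124], [533.0, 230.0, 89.0])
(246, [13, 139, 123], [534.0, 228.0, 89.0])
(248, [14, 139, 121], [535.0, 227.0, 90.0])
(250, [14, 141, 123], [535.0, 226.0, 91.0])
(252, [12, 142, 117], [536.0, 224.0, 90.0])
(254, [12, 97, 105], [537.0, 222.0, 88.0])
(256, [0, 17, 122], [538.0, 220.0, 87.0])
(258, [0, 4, 251], [539.0, 219.0, 89.0])
(260, [6, 5, 249], [540.0, 218.0, 89.0])
(262, [0, 4, 248], [540.0, 217.0, 89.0])
```

The handle centre fits at (523.4,247.6) with axis at -60.9°. The measured length is 56 mm against 58 given, so that agrees. I'll grasp at x = -30 mm.

```bash
python3 - <<'E'
from h import *
plan([((525,244,120),down(29.1)),((525,244,60),down(29.1))],maxmm=40)
E
```

```text
0 -8,-6,28,-0.014,-0.003,-0.005   1 -8,-6,28,-0.014,-0.003,-0.005   2 0,0,30,0.0,0.0,-0.0   3 0,0,30,0.0,0.0,-0.0
```

```bash
python3 -m inch '[-8,-6,25,-0.014,-0.003,-0.005,-8,-6,25,-0.014,-0.003,-0.005,0,0,0,0,0,0,0,0,0,0,0,0,0,0,0,0,0,0]';  python3 - <<'E'
from h import *
st(); plan([((525.3,244.1,62),down(29.1))],maxmm=40)
E
```

```text
time: 8.52
tcp_pos: [526.2, 244.2, 127.6]
tcp_rot: [1.592, 2.705, 0.007]
contact_force: [-0.1, -0.2, 0.6]
opening: 51.1
t 8.53 p [526.2 244.2 127.6] jaw 29.0 z [ 0.005  0.003 -1.   ] F [-0.1 -0.2  0.6] op 51.1 q [ 0.35  0.14  1.67  0.    1.33 -0.16]
0 0,-1,33,0.003,-0.0,-0.001   1 0,-1,33,0.003,-0.0,-0.001
```

```bash
python3 -m inch '[0,-1,30,0.003,0,0,0,0,25,0,0,0,0,0,11,0,0,0,0,0,0,0,0,0,0,0,0,0,0,0]';  python3 -c "from h import *;st()"
```

```text
time: 9.15
tcp_pos: [530.3, 246.7, 66.6]
tcp_rot: [1.589, 2.702, 0.015]
contact_force: [-0.2, -0.1, 0.5]
opening: 51.5
t 9.15 p [530.3 246.7  66.6] jaw 29.1 z [ 0.011  0.005 -1.   ] F [-0.2 -0.1  0.5] op 51.5 q [ 0.35  0.22  1.7   0.    1.21 -0.16]
```

```bash
python3 -m inch '[0,-4,4,0.012,0,0,0,-1,3,0,0,0,0,0,0,0,0,0,0,0,0,0,0,0,0,0,0,0,0,0]';  python3 -c "from h import *;st()
plan([((525.3,244.1,60),down(29.1))])"
```

```text
time: 9.78
tcp_pos: [527.0, 244.6, 61.4]
tcp_rot: [1.591, 2.706, 0.002]
contact_force: [-0.2, 0.3, 0.6]
opening: 51.1
t 9.78 p [527.  244.6  61.4] jaw 29.1 z [ 0.003 -0.    -1.   ] F [-0.2  0.3  0.6] op 51.1 q [ 0.35  0.22  1.71 -0.    1.21 -0.16]
0 0,-2,1,0.002,0.002,-0.0
```

```bash
python3 -m inch '[0,-2,2,0,0,0,0,0,0,0,0,0,0,0,0,0,0,0,0,0,0,0,0,0,0,0,0,0,0,0]' - ; python3 -c "from h import *;st()"; python3 -m inch '[0,0,0,0,0,0,0,0,0,0,0,0,0,0,0,0,0,0,0,0,0,0,0,0,0,0,0,0,0,0]' 0 100;  python3 -c "from h import *;st()"
```

```text
time: 10.4
tcp_pos: [525.2, 243.6, 59.3]
tcp_rot: [1.591, 2.706, 0.002]
contact_force: [-0.8, 0.2, -0.2]
opening: 51.2
t 10.4 p [525.2 243.6  59.3] jaw 29.1 z [ 0.003 -0.    -1.   ] F [-0.8  0.2 -0.2] op 51.2 q [ 0.35  0.22  1.71 -0.    1.2  -0.16]
time: 11.02
tcp_pos: [525.6, 243.7, 59.7]
tcp_rot: [1.591, 2.705, 0.003]
contact_force: [0.2, 0.5, 0.7]
opening: 18.7
t 11.03 p [525.6 243.7  59.7] jaw 29.1 z [ 0.004 -0.    -1.   ] F [0.2 0.5 0.7] op 18.7 q [ 0.35  0.22  1.71 -0.    1.2  -0.16]
```

```bash
python3 -m inch '[0,0,-10,0,0,0,0,0,-25,0,0,0,0,0,-25,0,0,0,0,0,-15,0,0,0,0,0,0,0,0,0]' - 100;  python3 - <<'E'
from h import *
st(); o=[]
for n in ('side','top'):
    p,d,c=grab(n); o.append(p); np.savez(f'{n}4.npz',p=p,d=d,T=c['cam_to_world'],f=c['fov_y'],cx=c['cx'],cy=c['cy'])
cv2.imwrite('pics/s4.png',cv2.resize(o[0][120:290,160:500],None,fx=2.35,fy=2.35)); cv2.imwrite('pics/t4.png',cv2.resize(o[1][120:290,160:500],None,fx=2.35,fy=2.35))
E
```

```text
time: 11.65
tcp_pos: [523.9, 243.5, 136.9]
tcp_rot: [1.592, 2.707, -0.001]
contact_force: [0.4, -0.6, -1.7]
opening: 18.5
t 11.65 p [523.9 243.5 136.9] jaw 29.1 z [ 0.    -0.001 -1.   ] F [ 0.4 -0.6 -1.7] op 18.5 q [ 0.35  0.13  1.66 -0.    1.35 -0.16]
```

View pics/s4.png

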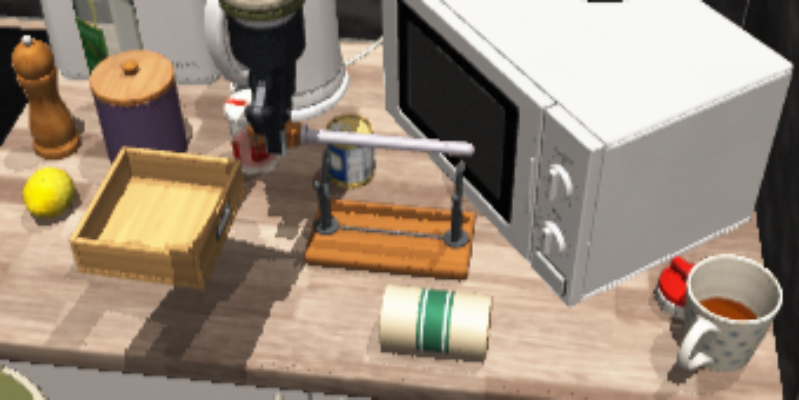

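View pics/t4.png

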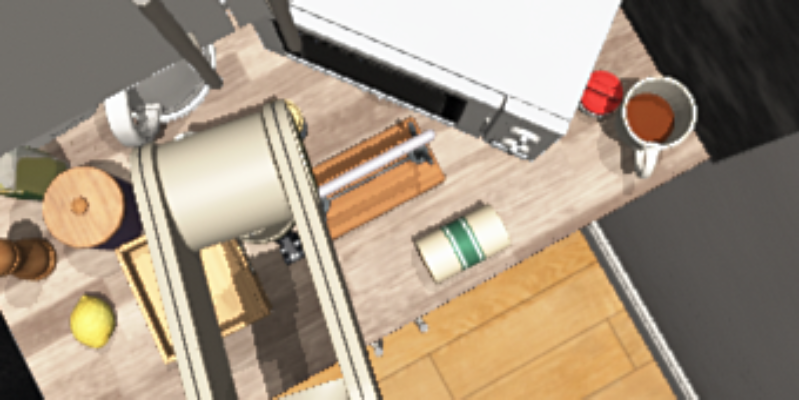

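The spindle is clear of the forks: in the side crop the rod runs (300,133) to (470,148). The roll is lying at (437,320). Now I'll measure rod tilt and roll pose from both views.

```bash
cat >> h.py <<'E'
def ldf(f):
    z=np.load(f); return z['p'],z['d'],dict(fov_y=float(z['f']),cx=float(z['cx']),cy=float(z['cy']),cam_to_world=z['T'])
AX=np.array([.4856,-.8742]); 
def rodcloud(p,d,c,start,zr,ax=AX,half=14,smin=30,smax=230):
    P=pts(d,c); b=np.array([-ax[1],ax[0]]); hsv=cv2.cvtColor(p,cv2.COLOR_BGR2HSV).astype(int)
    X=P[...,:2]-np.array(start); s=X@ax; t=X@b
    k=(d>0)&(s>smin)&(s<smax)&(abs(t)<half)&(P[...,2]>zr[0])&(P[...,2]<zr[1])&(hsv[...,1]<70)&(hsv[...,2]>120)
    return P[k],s[k],t[k],P[k][:,2],k
E
python3 - <<'E'
from h import *
for n in ('side','top'):
    p,d,c=ldf(f'{n}4.npz'); Q,s,t,z,k=rodcloud(p,d,c,(523.9,243.5),(120,190))
    g=(s>45)&(s<195)
    cz=np.polyfit(s[g],z[g],1); ct=np.polyfit(s[g],t[g],1)
    print(n,len(s),'smax',np.percentile(s,[99,100]),'z slope',cz,'t slope',ct,'ang add deg',np.degrees(ct[0]))
    P=pts(d,c); hsv=cv2.cvtColor(p,cv2.COLOR_BGR2HSV).astype(int)
    r=(d>0)&(P[...,2]>20)&(P[...,2]<75)&(np.hypot(P[...,0]-498,P[...,1]-14)<75)
    q=P[r&(P[...,2]>45)]; m=q.mean(0); a=np.linalg.eigh(np.cov(q[:,:2].T))[1][:,1]; a*=np.sign(a[0]); tt=(q[:,:2]-m[:2])@a; t0,t1=np.percentile(tt,[.5,99.5])
    print('roll',len(q),m[:2]+a*(t0+t1)/2,np.degrees(np.arctan2(a[1],a[0])),t1-t0,np.percentile(q[:,2],97))
    gg=q=P[r&(hsv[...,0]>60)&(hsv[...,0]<95)&(hsv[...,1]>80)]; print('green',gg.mean(0),np.percentile(gg,[2,98],axis=0).round(0))
E
```

```text
side 345 smax [208.56812273 210.86658582] z slope [-5.66703598e-03  1.60412652e+02] t slope [ 0.00404628 -3.7572192 ] ang add deg 0.23183481156277483
roll 858 [490.81814779   8.41316114] -61.20731373799492 109.53451767131449 65.48143993403967
green [484.68769236   5.39281555  51.86176798] [[465. -14.  24.]
 [511.  26.  66.]]
top 257 smax [205.51773313 207.5425967 ] z slope [-4.17672191e-03  1.60421446e+02] t slope [ 0.00397442 -0.94575319] ang add deg 0.2277176633086613
roll 701 [499.30933205  15.5599563 ] -61.87128176520441 109.758916664891 66.0822716173177
green [499.33255572  15.70577447  58.48856887] [[475.  -1.  45.]
 [524.  33.  67.]]
```

The rod shows no sag: slope about -0.005, and the tip is 210 mm from the TCP as expected. The roll is at (498.8,15) with yaw -61.6°. I'll insert along yaw about -59.5°, which keeps the gripper away from the box and uses the bore slack.

```bash
python3 - <<'E'
from h import *
plan([((357,254,137),down(30.5)),((357,254,40),down(30.5))],maxmm=45)
E
```

```text
0 23,-35,0,-0.001,0.0,-0.006   1 23,-35,0,-0.001,0.0,-0.006   2 23,-35,0,-0.001,0.0,-0.006   3 23,-34,0,-0.001,0.0,-0.006   4 0,0,32,0.0,-0.0,0.0
5 0,0,32,0.0,-0.0,0.0   6 0,0,32,0.0,-0.0,0.0
```

```bash
python3 -m inch '[23,-35,0,0,0,-0.006,23,-35,0,0,0,-0.006,23,-35,0,0,0,-0.006,23,-34,0,0,0,-0.006,0,0,0,0,0,0]';  python3 - <<'E'
from h import *
st(); plan([((357,254,60),down(30.5))],maxmm=45)
E
```

```text
time: 12.38
tcp_pos: [348.0, 252.3, 127.6]
tcp_rot: [-1.556, -2.719, 0.02]
contact_force: [1.1, -0.3, -2.1]
opening: 18.5
t 12.38 p [348.  252.3 127.6] jaw 30.4 z [-0.013 -0.007 -1.   ] F [ 1.1 -0.3 -2.1] op 18.5 q [ 0.51 -0.26  2.05  0.    1.36 -0.02]
0 -2,5,34,-0.007,-0.001,-0.001   1 -2,5,34,-0.007,-0.001,-0.001
```

```bash
python3 -m inch '[-2,4,30,-0.007,0,0,-2,4,30,-0.007,0,0,0,0,20,0,0,0,0,0,10,0,0,0,0,0,0,0,0,0]';  python3 - <<'E'
from h import *
st(); plan([((357,254,14),down(30.5))],maxmm=45)
E
```

```text
time: 13.0
tcp_pos: [356.7, 251.8, 32.6]
tcp_rot: [-1.56, -2.725, 0.003]
contact_force: [-0.1, 0.5, -1.1]
opening: 18.3
t 13.0 p [356.7 251.8  32.6] jaw 30.4 z [-0.002 -0.001 -1.   ] F [-0.1  0.5 -1.1] op 18.3 q [ 0.5  -0.12  2.12  0.    1.14 -0.03]
0 2,1,19,-0.002,-0.0,-0.001
```

```bash
python3 -m inch '[2,0,10,0,0,0,1,0,6,0,0,0,0,0,2,0,0,0,0,0,0,0,0,0,0,0,0,0,0,0]';  python3 - <<'E'
from h import *
st(); s=manip.sense()['tcp_pos']; o=[]
for n in ('side','top'):
    p,d,c=grab(n); o.append(p); np.savez(f'{n}5.npz',p=p,d=d,T=c['cam_to_world'],f=c['fov_y'],cx=c['cx'],cy=c['cy'])
    ax=np.array([np.cos(np.radians(-59.4)),np.sin(np.radians(-59.4))])
    Q,ss,t,z,k=rodcloud(p,d,c,s[:2],(20,60),ax=ax); g=(ss>60)&(ss<195)
    print(n,len(ss),np.percentile(ss,[98,100]),np.polyfit(ss[g],z[g],1),np.polyfit(ss[g],t[g],1),np.polyval(np.polyfit(ss[g],z[g],1),205))
cv2.imwrite('pics/s5.png',cv2.resize(o[0][150:320,160:500],None,fx=2.35,fy=2.35)); cv2.imwrite('pics/t5.png',cv2.resize(o[1][120:290,160:500],None,fx=2.35,fy=2.35))
E
```

```text
time: 13.62
tcp_pos: [356.9, 255.5, 15.6]
tcp_rot: [1.56, 2.726, 0.002]
contact_force: [0.2, -0.6, -1.5]
opening: 18.9
t 13.62 p [356.9 255.5  15.6] jaw 30.4 z [ 0.001  0.001 -1.   ] F [ 0.2 -0.6 -1.5] op 18.9 q [ 0.5  -0.08  2.12  0.    1.1  -0.03]
side 381 [208.02069305 228.2026796 ] [-6.94850762e-03  3.90784233e+01] [-1.69474067e-03 -3.09063748e+00] 37.65397922173071
top 245 [224.01140936 229.51517481] [-9.05909868e-04  3.95620460e+01] [-0.00071841  0.4506793 ] 39.376334427151185
```

View pics/s5.png

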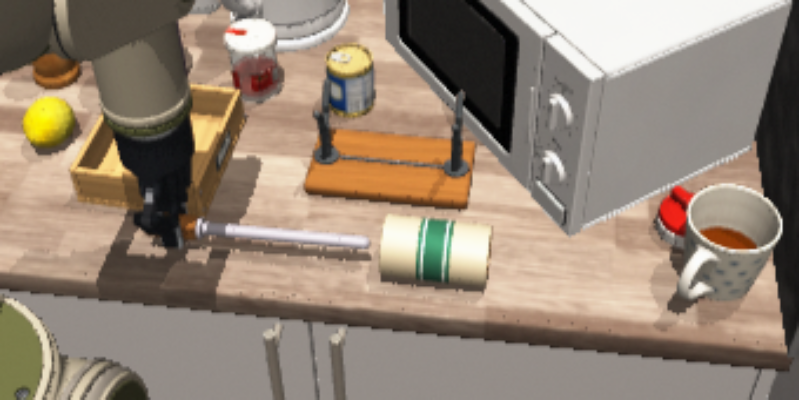

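View pics/t5.png

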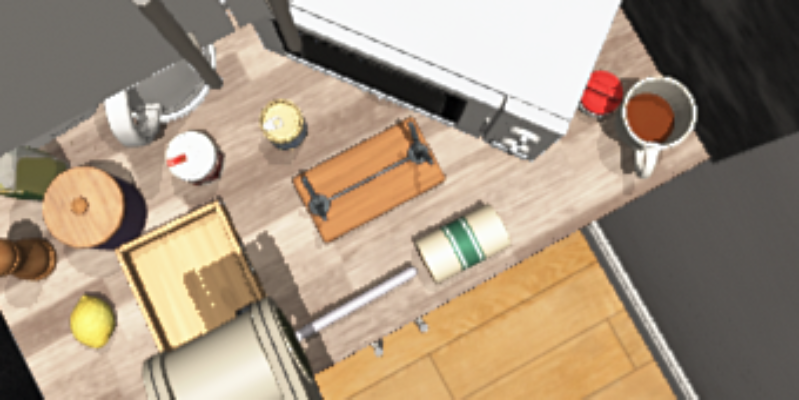

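The side view has the tip at (368,243) pointing at the roll's end face at (383,245), and the top view agrees. By the numbers the tip will enter about 2 mm off the bore axis, with 12 mm of slack. Inserting.

```bash
python3 -m inch '[-10,0,2,0,0,0,-16,0,0,0,0,0,-16,0,0,0,0,0,-16,0,0,0,0,0,-12,0,0,0,0,0]';  python3 - <<'E'
from h import *
st(); plan([((439.4,115.7,13.5),down(30.4))],maxmm=20)
E
```

```text
time: 14.35
tcp_pos: [394.4, 192.0, 13.6]
tcp_rot: [1.557, 2.727, 0.003]
contact_force: [-0.4, -0.5, -2.6]
opening: 18.4
t 14.35 p [394.4 192.   13.6] jaw 30.6 z [ 0.002  0.001 -1.   ] F [-0.4 -0.5 -2.6] op 18.4 q [ 0.34 -0.08  2.12  0.    1.09 -0.2 ]
0 -18,0,0,0.0,0.0,0.001   1 -18,0,0,0.0,0.0,0.001   2 -18,0,0,0.0,0.0,0.001   3 -18,0,0,0.0,0.0,0.001   4 -18,0,0,0.0,0.0,0.001
```

```bash
python3 -m inch '[-16,0,0,0,0,0,-16,0,0,0,0,0,-16,0,0,0,0,0,-16,0,0,0,0,0,-12,0,0,0,0,0]';  python3 - <<'E'
from h import *
st(); plan([((439.4,115.7,13.5),down(30.4))],maxmm=20)
p,d,c=grab('side'); cv2.imwrite('pics/s6.png',cv2.resize(p[150:320,160:500],None,fx=2.35,fy=2.35))
P=pts(d,c); 
p,d,c=grab('top'); cv2.imwrite('pics/t6.png',cv2.resize(p[120:290,160:500],None,fx=2.35,fy=2.35))
P=pts(d,c); hsv=cv2.cvtColor(p,cv2.COLOR_BGR2HSV).astype(int)
r=(d>0)&(P[...,2]>45)&(P[...,2]<75)&(np.hypot(P[...,0]-498,P[...,1]-14)<85)
g=P[r&(hsv[...,0]>60)&(hsv[...,0]<95)&(hsv[...,1]>80)]; print('green',g.mean(0))
E
```

```text
time: 14.98
tcp_pos: [435.4, 122.0, 13.6]
tcp_rot: [1.558, 2.726, 0.003]
contact_force: [0.4, -0.4, -1.3]
opening: 18.6
t 14.97 p [435.4 122.   13.6] jaw 30.5 z [ 0.002  0.001 -1.   ] F [ 0.4 -0.4 -1.3] op 18.6 q [ 0.16 -0.04  2.09  0.    1.09 -0.37]
0 -8,0,0,0.002,0.0,0.002   
green [499.59215526  15.78498848  59.33723092]
```

View pics/s6.png

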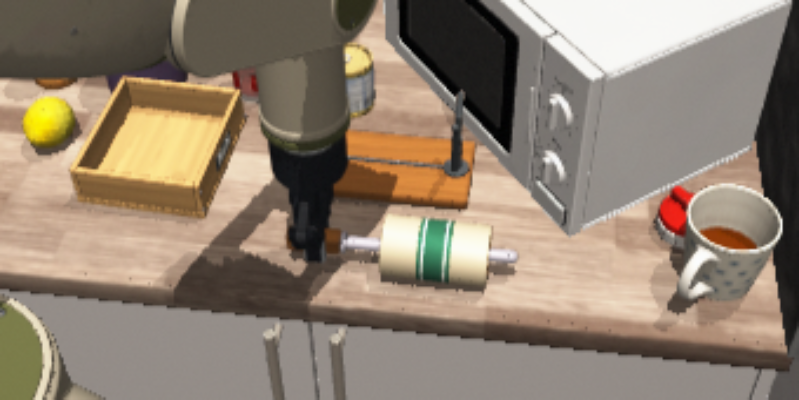

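View pics/t6.png

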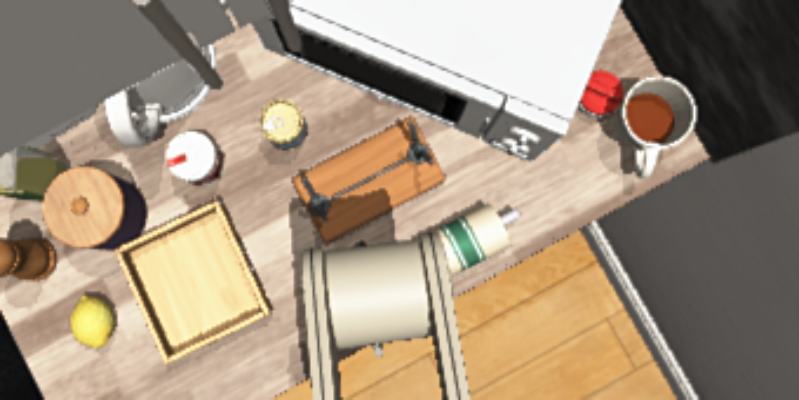

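The rod passes through the roll. Its tip shows beyond the far end at (518,256), and the roll has not moved. I'll go the last 7 mm, then lift slowly.

```bash
python3 -m inch '[-5,0,0,0,0,0,-2,0,0,0,0,0,0,0,0,0,0,0,0,0,0,0,0,0,0,0,0,0,0,0]' - 120;  python3 -c "from h import *;st()"; python3 -m inch '[0,0,-6,0,0,0,0,0,-6,0,0,0,0,0,-6,0,0,0,0,0,-8,0,0,0,0,0,0,0,0,0]'; python3 - <<'E'
from h import *
st()
p,d,c=grab('side'); cv2.imwrite('pics/s7.png',cv2.resize(p[150:320,160:500],None,fx=2.35,fy=2.35))
E
```

```text
time: 15.7
tcp_pos: [438.6, 116.5, 13.4]
tcp_rot: [1.558, 2.727, 0.003]
contact_force: [0.1, 0.5, -1.8]
opening: 18.0
t 15.7 p [438.6 116.5  13.4] jaw 30.5 z [ 0.002  0.001 -1.   ] F [ 0.1  0.5 -1.8] op 18.0 q [ 0.15 -0.04  2.08  0.    1.09 -0.39]
time: 16.32
tcp_pos: [438.2, 116.7, 41.3]
tcp_rot: [1.558, 2.728, 0.003]
contact_force: [-0.9, 0.4, -3.1]
opening: 18.4
t 16.32 p [438.2 116.7  41.3] jaw 30.5 z [ 0.001  0.001 -1.   ] F [-0.9  0.4 -3.1] op 18.4 q [ 0.15 -0.09  2.07  0.    1.15 -0.39]
```

View pics/s7.png

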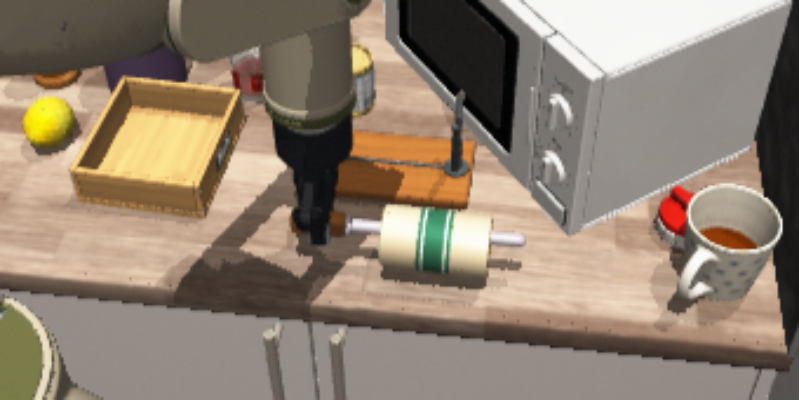

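The roll hangs on the rod. Raising it further.

```bash
python3 -m inch '[0,0,-15,0,0,0,0,0,-30,0,0,0,0,0,-35,0,0,0,0,0,-20,0,0,0,0,0,-8,0,0,0]';python3 - <<'E'
from h import *
st(); s=manip.sense()['tcp_pos']; o=[]
for n in ('side','top'):
    p,d,c=grab(n); o.append(p); np.savez(f'{n}8.npz',p=p,d=d,T=c['cam_to_world'],f=c['fov_y'],cx=c['cx'],cy=c['cy'])
    P=pts(d,c); ax=np.array([np.cos(np.radians(-59.4)),np.sin(np.radians(-59.4))]); b=np.array([-ax[1],ax[0]])
    X=P[...,:2]-s[:2]; ss=X@ax; t=X@b; z=P[...,2]-s[2]; k=(d>0)&(ss>-80)&(ss<240)&(abs(t)<50)&(z>-60)&(z<70)
    for lo in range(-10,240,12):
        q=k&(ss>=lo)&(ss<lo+12); print((lo,int(q.sum()),np.percentile(z[q],90).round(0),np.median(t[q]).round(0)) if q.sum()>3 else lo,end=' ')
    print()
cv2.imwrite('pics/s8.png',cv2.resize(o[0][120:290,160:500],None,fx=2.35,fy=2.35)); cv2.imwrite('pics/t8.png',cv2.resize(o[1][120:290,160:500],None,fx=2.35,fy=2.35))
E
```

```text
time: 17.0
tcp_pos: [436.4, 116.4, 153.6]
tcp_rot: [-1.557, -2.726, 0.0]
contact_force: [-0.8, 0.0, -3.5]
opening: 18.1
t 17.0 p [436.4 116.4 153.6] jaw 30.5 z [-0.002  0.001 -1.   ] F [-0.8  0.  -3.5] op 18.1 q [ 0.15 -0.23  1.98  0.    1.39 -0.39]
(-10, 48, np.float64(55.0), np.float64(-22.0)) (2, 124, np.float64(65.0), np.float64(-19.0)) (14, 73, np.float64(59.0), np.float64(-8.0)) (26, 45, np.float64(29.0), np.float64(-6.0)) (38, 34, np.float64(25.0), np.float64(-5.0)) (50, 33, np.float64(27.0), np.float64(-5.0)) (62, 119, np.float64(38.0), np.float64(-22.0)) (74, 154, np.float64(38.0), np.float64(-20.0)) (86, 154, np.float64(37.0), np.float64(-22.0)) (98, 146, np.float64(37.0), np.float64(-20.0)) (110, 152, np.float64(37.0), np.float64(-22.0)) (122, 158, np.float64(37.0), np.float64(-22.0)) (134, 152, np.float64(37.0), np.float64(-22.0)) (146, 154, np.float64(37.0), np.float64(-23.0)) (158, 151, np.float64(37.0), np.float64(-24.0)) (170, 90, np.float64(36.0), np.float64(-10.0)) (182, 34, np.float64(24.0), np.float64(-5.0)) (194, 32, np.float64(25.0), np.float64(-4.0)) (206, 11, np.float64(23.0), np.float64(-3.0)) 218 230 
-10 2 14 26 38 50 62 74 86 (98, 38, np.float64(39.0), np.float64(-17.0)) (110, 99, np.float64(40.0), np.float64(0.0)) (122, 103, np.float64(39.0), np.float64(0.0)) (134, 100, np.float64(39.0), np.float64(1.0)) (146, 101, np.float64(38.0), np.float64(1.0)) (158, 104, np.float64(38.0), np.float64(-1.0)) (170, 42, np.float64(36.0), np.float64(2.0)) (182, 22, np.float64(26.0), np.float64(2.0)) (194, 24, np.float64(26.0), np.float64(1.0)) (206, 4, np.float64(23.0), np.float64(1.0)) 218 230
```

View pics/s8.png

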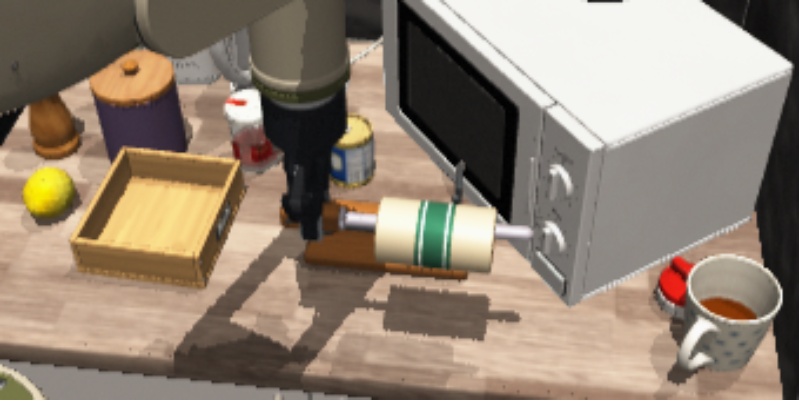

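View pics/t8.png

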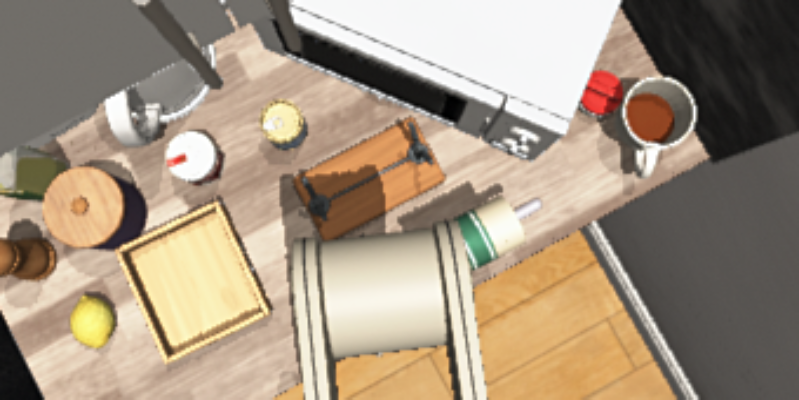

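The roll hangs centred on the rod. It spans 62–172 mm from the TCP, so x is about 87 in the spindle frame, with no sag. Before returning I'll check the forks' positions against the pose where I grasped the spindle.

```bash
python3 - <<'E'
from h import *
b=np.array([.8742,.4856]); 
for f in ('side5.npz','top5.npz','top8.npz','top0.npz'):
    p,d,c=ldf(f); P=pts(d,c); hsv=cv2.cvtColor(p,cv2.COLOR_BGR2HSV).astype(int)
    X=P[...,:2]-np.array([525.6,243.7]); s=X@AX; t=X@b
    for z0,z1 in ((60,85),(85,120)):
      k=(d>0)&(s>0)&(s<250)&(abs(t)<45)&(P[...,2]>z0)&(P[...,2]<z1)&(hsv[...,2]<110)
      for lo,hi in ((20,70),(170,220)):
        q=k&(s>lo)&(s<hi)
        if q.sum(): print(f,z0,(lo,hi),q.sum(),'s',np.median(s[q]).round(1),'t range',np.percentile(t[q],[2,50,98]).round(1))
    k=(d>0)&(s>-60)&(s<280)&(abs(t)<80)&(P[...,2]>10)&(P[...,2]<28)&(hsv[...,0]<20)&(hsv[...,1]>100)
    if k.sum(): print('  foot s',np.percentile(s[k],[1,99]).round(1),'t',np.percentile(t[k],[1,99]).round(1))
E
```

```text
side5.npz 60 (20, 70) 32 s 46.4 t range [-16.8   0.4  12.9]
side5.npz 60 (170, 220) 23 s 195.9 t range [-17.6  -3.8  14.4]
side5.npz 85 (20, 70) 50 s 45.5 t range [-30.4  14.2  29.2]
side5.npz 85 (170, 220) 54 s 195.4 t range [-29.6  15.3  26.7]
  foot s [ 30.  211.4] t [-51.6  47.5]
top5.npz 60 (20, 70) 16 s 44.0 t range [-6.6  0.6  9.9]
top5.npz 60 (170, 220) 16 s 191.6 t range [-9.3  4.  13.9]
top5.npz 85 (20, 70) 29 s 43.6 t range [-26.1   9.8  27.5]
top5.npz 85 (170, 220) 31 s 192.3 t range [-26.   10.4  27.2]
  foot s [ 27.5 208. ] t [-48.4  49. ]
top8.npz 60 (20, 70) 18 s 43.5 t range [-6.   2.1 11.7]
top8.npz 60 (170, 220) 16 s 190.8 t range [-9.6  3.2  9.1]
top8.npz 85 (20, 70) 36 s 43.3 t range [-28.   10.9  29.3]
top8.npz 85 (170, 220) 33 s 192.1 t range [-26.4  10.6  27.3]
  foot s [ 27.5 208.1] t [-48.1  48.6]
top0.npz 60 (20, 70) 7 s 43.0 t range [-5.4  9.6 12.7]
top0.npz 60 (170, 220) 6 s 189.8 t range [-9.6  8.4 14.8]
top0.npz 85 (20, 70) 29 s 43.5 t range [-25.5   9.9  27.9]
top0.npz 85 (170, 220) 30 s 192.3 t range [-25.3  11.   27.4]
  foot s [ 27.8 207.9] t [-48.3  49.1]
```

The forks sit at s of about 43.5 and 192 mm from the grasp pose, expected 42 and 192, so returning to that pose seats it correctly.

```bash
python3 - <<'E'
from h import *
plan([((525.4,243.7,150),down(29.1))],maxmm=35)
E
```

```text
0 13,28,1,-0.0,-0.0,0.005   1 13,28,1,-0.0,-0.0,0.005   2 13,28,1,-0.0,-0.0,0.005   3 13,28,1,-0.0,-0.0,0.005   4 13,28,1,-0.0,-0.0,0.005
```

```bash
python3 -m inch '[8,18,0,0,0,0.004,13,28,0,0,0,0.005,13,28,0,0,0,0.005,13,28,0,0,0,0.005,10,22,0,0,0,0.004]'; python3 -m inch '[5,10,0,0,0,0,0,0,0,0,0,0,0,0,0,0,0,0,0,0,0,0,0,0,0,0,0,0,0,0]'; python3 - <<'E'
from h import *
st(); plan([((525.4,243.7,140),down(29.1))],maxmm=35)
E
```

```text
time: 17.73
tcp_pos: [513.5, 228.6, 145.5]
tcp_rot: [-1.589, -2.699, 0.012]
contact_force: [-0.0, -0.8, -3.4]
opening: 18.0
time: 18.35
tcp_pos: [517.7, 236.6, 142.0]
tcp_rot: [-1.587, -2.696, 0.02]
contact_force: [-0.5, 0.9, -3.4]
opening: 18.2
t 18.35 p [517.7 236.6 142. ] jaw 29.0 z [-0.017 -0.005 -1.   ] F [-0.5  0.9 -3.4] op 18.2 q [ 0.34  0.12  1.66  0.    1.38 -0.17]
0 2,10,2,-0.017,-0.005,-0.001
```

```bash
python3 -m inch '[2,9,0,-0.015,-0.005,0,0,1,0,0,0,0,0,0,0,0,0,0,0,0,0,0,0,0,0,0,0,0,0,0]';  python3 - <<'E'
from h import *
st(); s=manip.sense()['tcp_pos']
plan([((525.4,243.7,140),down(29.1))],maxmm=35)
for n in ('side','top'):
    p,d,c=grab(n); np.savez(f'{n}9.npz',p=p,d=d,T=c['cam_to_world'],f=c['fov_y'],cx=c['cx'],cy=c['cy'])
    cv2.imwrite(f'pics/{n}9.png',cv2.resize(p[120:290,160:500],None,fx=2.35,fy=2.35))
    P=pts(d,c); b=np.array([.8742,.4856]); X=P[...,:2]-s[:2]; ss=X@AX; t=X@b; z=P[...,2]-s[2]
    k=(d>0)&(abs(t)<50)&(z>-20)&(z<70)
    for lo in range(26,240,12):
        q=k&(ss>=lo)&(ss<lo+12); print((lo,int(q.sum()),float(np.percentile(z[q],90).round(0)),float(np.median(t[q]).round(0))) if q.sum()>3 else lo,end=' ')
    print()
E
```

```text
time: 18.98
tcp_pos: [526.2, 243.4, 142.4]
tcp_rot: [1.594, 2.707, -0.002]
contact_force: [0.2, -1.1, -3.7]
opening: 18.2
t 18.98 p [526.2 243.4 142.4] jaw 29.0 z [ 0.    -0.001 -1.   ] F [ 0.2 -1.1 -3.7] op 18.2 q [ 0.35  0.13  1.65 -0.    1.36 -0.16]
0 1,-1,2,-0.001,0.001,-0.001   
(26, 36, 28.0, -6.0) (38, 27, 26.0, -4.0) (50, 24, 26.0, -4.0) (62, 111, 37.0, -22.0) (74, 119, 38.0, -20.0) (86, 115, 38.0, -22.0) (98, 126, 37.0, -23.0) (110, 124, 38.0, -23.0) (122, 125, 38.0, -23.0) (134, 121, 38.0, -21.0) (146, 121, 37.0, -24.0) (158, 127, 37.0, -24.0) (170, 91, 36.0, -7.0) (182, 28, 25.0, -4.0) (194, 27, 25.0, -4.0) (206, 10, 24.0, -3.0) (218, 103, 60.0, 44.0) (230, 124, 59.0, 30.0) 
26 38 (50, 16, 27.0, -2.0) (62, 98, 38.0, 0.0) (74, 100, 39.0, -0.0) (86, 99, 39.0, -1.0) (98, 95, 38.0, -0.0) (110, 101, 39.0, -2.0) (122, 100, 38.0, -2.0) (134, 98, 39.0, -2.0) (146, 97, 38.0, -2.0) (158, 98, 38.0, -3.0) (170, 33, 37.0, 0.0) (182, 20, 26.0, -1.0) (194, 22, 25.0, 0.0) 206 (218, 41, 50.0, 43.0) (230, 37, 51.0, 29.0)
```

View pics/top9.png

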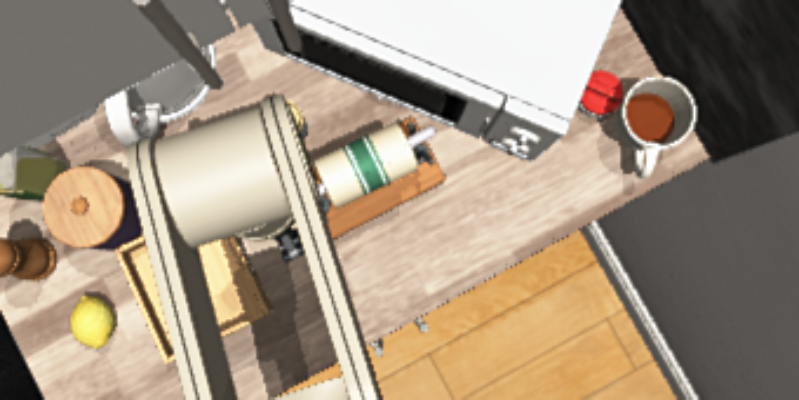

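View pics/side9.png

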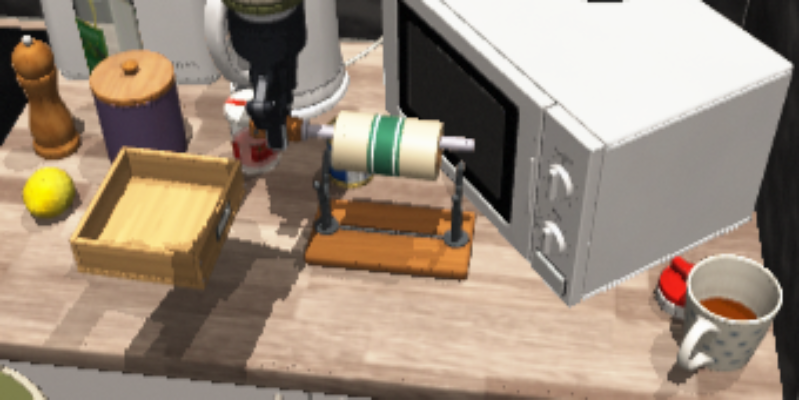

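The spindle and roll are right over the forks: in the side view the rod ends are above the fork tips at (325,150) and (460,165). I'll descend slowly with lateral corrections.

```bash
python3 -m inch '[0,0,10,0,0,0,0,-1,12,0,0,0,0,0,12,0,0,0,0,0,6,0,0,0,0,0,0,0,0,0]';  python3 - <<'E'
from h import *
st(); plan([((525.5,243.7,80),down(29.1))],maxmm=35)
E
```

```text
time: 19.7
tcp_pos: [524.2, 242.4, 98.0]
tcp_rot: [-1.594, -2.706, 0.005]
contact_force: [-0.2, 0.0, -4.4]
opening: 18.3
t 19.7 p [524.2 242.4  98. ] jaw 29.0 z [-0.002 -0.002 -1.   ] F [-0.2  0.  -4.4] op 18.3 q [ 0.35  0.18  1.69 -0.    1.28 -0.16]
0 0,2,18,-0.003,0.001,-0.001
```

```bash
python3 -m inch '[0,1,6,0,0,0,0,1,6,0,0,0,0,0,5,0,0,0,0,0,2,0,0,0,0,0,0,0,0,0]';  python3 - <<'E'
from h import *
st(); plan([((525.5,243.7,62),down(29.1))],maxmm=35)
E
```

```text
time: 20.32
tcp_pos: [526.8, 243.7, 78.5]
tcp_rot: [-1.594, -2.707, 0.003]
contact_force: [-0.1, 0.3, -4.7]
opening: 18.4
t 20.32 p [526.8 243.7  78.5] jaw 29.0 z [-0.001 -0.002 -1.   ] F [-0.1  0.3 -4.7] op 18.4 q [ 0.35  0.2   1.7  -0.    1.24 -0.16]
0 1,-1,16,-0.002,0.001,-0.001
```

```bash
python3 -m inch '[1,-1,4,0,0,0.001,0,0,3,0,0,0,0,0,3,0,0,0,0,0,2,0,0,0,0,0,0,0,0,0]';  python3 - <<'E'
from h import *
st(); plan([((525.5,243.7,60),down(29.1))],maxmm=35)
E
```

```text
time: 20.95
tcp_pos: [525.5, 244.2, 66.0]
tcp_rot: [1.595, 2.706, -0.002]
contact_force: [-0.1, -0.3, -4.1]
opening: 18.3
t 20.95 p [525.5 244.2  66. ] jaw 29.0 z [-0.    -0.001 -1.   ] F [-0.1 -0.3 -4.1] op 18.3 q [ 0.35  0.22  1.71 -0.    1.22 -0.16]
0 0,0,6,-0.001,0.001,-0.002
```

```bash
python3 -m inch '[0,0,3,0,0,0,0,0,2,0,0,0,0,0,1,0,0,0,0,0,0,0,0,0,0,0,0,0,0,0]';  python3 - <<'E'
from h import *
st()
p,d,c=grab('side'); cv2.imwrite('pics/s10.png',cv2.resize(p[120:290,160:500],None,fx=2.35,fy=2.35))
E
```

```text
time: 21.58
tcp_pos: [525.9, 244.3, 60.2]
tcp_rot: [1.595, 2.705, -0.001]
contact_force: [-0.3, -0.3, -2.4]
opening: 18.2
t 21.57 p [525.9 244.3  60.2] jaw 29.0 z [ 0.    -0.001 -1.   ] F [-0.3 -0.3 -2.4] op 18.2 q [ 0.35  0.22  1.71 -0.    1.21 -0.16]
```

View pics/s10.png

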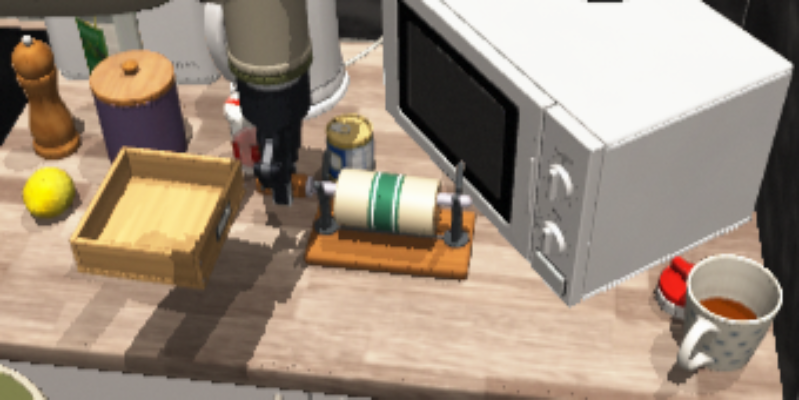

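```bash
python3 -m inch '[0,0,1,0,0,0,0,0,1,0,0,0,0,0,0,0,0,0,0,0,0,0,0,0,0,0,0,0,0,0]';  python3 -c "from h import *;st()"; python3 -m inch '[0,0,0,0,0,0,0,0,0,0,0,0,0,0,0,0,0,0,0,0,0,0,0,0,0,0,0,0,0,0]' 0.55;python3 -c "from h import *;st()"
```

```text
time: 22.25
tcp_pos: [526.1, 244.4, 59.7]
tcp_rot: [1.595, 2.705, -0.001]
contact_force: [-2.4, -1.1, 0.5]
opening: 18.0
t 22.25 p [526.1 244.4  59.7] jaw 29.0 z [ 0.001 -0.001 -1.   ] F [-2.4 -1.1  0.5] op 18.0 q [ 0.35  0.22  1.71 -0.    1.21 -0.16]
time: 22.88
tcp_pos: [527.7, 244.6, 60.4]
tcp_rot: [1.593, 2.703, 0.003]
contact_force: [0.2, 0.1, -1.0]
opening: 47.3
t 22.88 p [527.7 244.6  60.4] jaw 29.0 z [ 0.004 -0.001 -1.   ] F [ 0.2  0.1 -1. ] op 47.3 q [ 0.35  0.22  1.71 -0.    1.21 -0.16]
```

```bash
python3 -m inch '[0,0,-12,0,0,0,0,0,-25,0,0,0,0,0,-35,0,0,0,0,0,-40,0,0,0,0,0,-40,0,0,0]';python3 -m inch '[30,-20,-30,0,0,0,30,-20,0,0,0,0,30,-20,0,0,0,0,0,0,0,0,0,0,0,0,0,0,0,0]'; python3 - <<'E'
from h import *
st(); s=np.array([525.8,244]); b=np.array([.8742,.4856])
for n in ('side','top'):
    p,d,c=grab(n)
    cv2.imwrite(f'pics/{n}11.png',cv2.resize(p[120:290,160:500],None,fx=2.35,fy=2.35))
    P=pts(d,c); hsv=cv2.cvtColor(p,cv2.COLOR_BGR2HSV).astype(int); X=P[...,:2]-s; ss=X@AX; t=X@b; z=P[...,2]
    k=(d>0)&(abs(t)<50)&(z>60)&(z<110)
    for lo in range(-40,240,12):
        q=k&(ss>=lo)&(ss<lo+12); print((lo,int(q.sum()),float(np.percentile(z[q],90).round(0)),float(np.median(t[q]).round(0))) if q.sum()>3 else lo,end=' ')
    print()
    w=k&(abs(t)<15)&(hsv[...,1]<70)&(hsv[...,2]>120)
    for lo,hi in ((20,58),(176,230)):
        q=w&(ss>lo)&(ss<hi)&(z<90); print('rod',lo,q.sum(),np.median(z[q]),np.median(t[q]),np.percentile(ss[q],[1,99]))
    roll=k&(ss>55)&(ss<185)&(z>79)&(((hsv[...,1]>12)))
    print('roll s',np.percentile(ss[roll],[1,99]))
    h=k&(ss<20)&(hsv[...,0]<20)&(hsv[...,1]>100)&(abs(t)<14); print('handle s',np.percentile(ss[h],[1,99]),'z',np.median(z[h]),'t',np.median(t[h]))
E
```

```text
time: 23.5
tcp_pos: [524.7, 243.9, 215.7]
tcp_rot: [-1.595, -2.706, 0.005]
contact_force: [0.9, -0.3, 0.7]
opening: 47.1
time: 24.12
tcp_pos: [429.6, 295.8, 257.6]
tcp_rot: [1.592, 2.698, 0.015]
contact_force: [0.2, -0.1, 0.3]
opening: 47.0
t 24.12 p [429.6 295.8 257.6] jaw 28.9 z [ 0.013  0.004 -1.   ] F [ 0.2 -0.1  0.3] op 47.0 q [ 0.51 -0.11  1.68 -0.    1.56  0.  ]
(-40, 7, 89.0, -7.0) (-28, 45, 91.0, -7.0) (-16, 47, 91.0, -8.0) (-4, 44, 90.0, -6.0) (8, 47, 91.0, -8.0) (20, 46, 90.0, -5.0) (32, 24, 100.0, -0.0) (44, 71, 105.0, -3.0) (56, 56, 97.0, -17.0) (68, 96, 98.0, -20.0) (80, 106, 98.0, -20.0) (92, 95, 98.0, -20.0) (104, 109, 99.0, -22.0) (116, 98, 98.0, -22.0) (128, 108, 98.0, -21.0) (140, 104, 98.0, -22.0) (152, 104, 98.0, -22.0) (164, 97, 98.0, -17.0) (176, 27, 86.0, -3.0) (188, 79, 106.0, 9.0) (200, 22, 85.0, -4.0) (212, 16, 107.0, 47.0) (224, 62, 105.0, 38.0) (236, 62, 104.0, 25.0) 
rod 20 47 84.09051270290615 -3.872882989665418 [26.76272189 57.92677914]
rod 176 50 82.54081746814825 -2.632541881306099 [176.26367731 210.39946342]
roll s [ 62.88370074 173.82885554]
handle
[... 158 characters left out ...]
(8, 27, 92.0, -0.0) (20, 27, 92.0, 0.0) (32, 37, 107.0, 1.0) (44, 32, 103.0, 1.0) (56, 58, 99.0, -1.0) (68, 83, 99.0, -1.0) (80, 84, 99.0, -2.0) (92, 83, 99.0, -3.0) (104, 85, 99.0, -4.0) (116, 86, 100.0, -3.0) (128, 85, 99.0, -3.0) (140, 84, 99.0, -5.0) (152, 81, 99.0, -5.0) (164, 55, 98.0, -1.0) (176, 18, 86.0, 0.0) (188, 58, 108.0, 2.0) (200, 11, 87.0, -0.0) (212, 8, 109.0, 47.0) (224, 20, 106.0, 37.0) (236, 20, 105.0, 23.0) 
rod 20 50 84.4983330379282 -0.36562198622758674 [24.64712579 57.88489261]
rod 176 47 83.67547202422224 -0.45660315572167937 [177.05680048 207.74257307]
roll s [ 60.77933147 170.87873169]
handle s [-30.79230805  19.35939537] z 89.78605678374765 t -0.008349360360447136
```

View pics/side11.png

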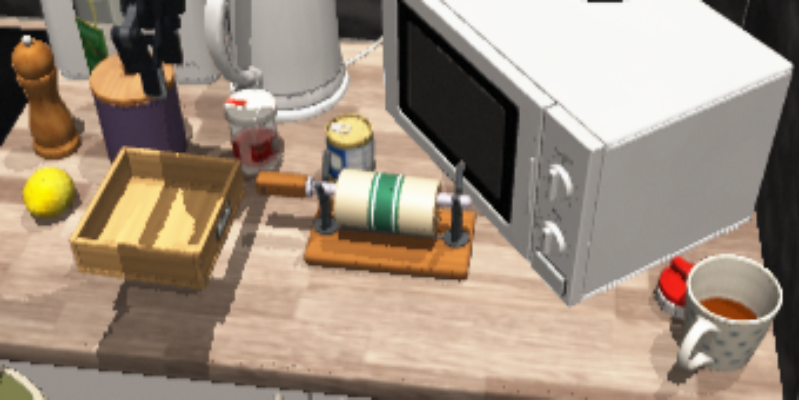

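View pics/top11.png

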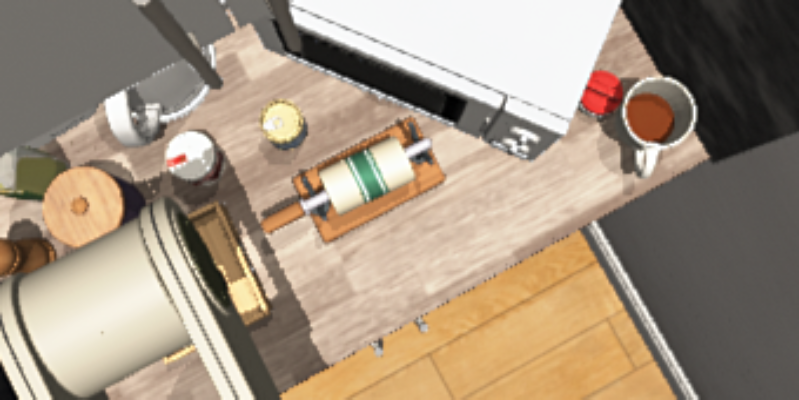

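The spindle lies level in both forks (rod top 84 and 84 mm), the roll is centred between them and the bystanders are untouched. I'll let it settle, check that nothing is moving, and hand in.

```bash
Z='[0,0,0,0,0,0,0,0,0,0,0,0,0,0,0,0,0,0,0,0,0,0,0,0,0,0,0,0,0,0]'; python3 -m inch '[0,0,0,0,0,0,0,0,0,0,0,0,0,0,0,0,0,0,0,0,0,0,0,0,0,0,0,0,0,0]' >/dev/null; python3 -m inch '[0,0,0,0,0,0,0,0,0,0,0,0,0,0,0,0,0,0,0,0,0,0,0,0,0,0,0,0,0,0]'; python3 - <<'E'
from h import *
a,_,_=grab('side')
import time
b=cv2.imread('pics/side11.png')
a2=cv2.resize(a[120:290,160:500],None,fx=2.35,fy=2.35)
df=cv2.absdiff(a2,b).max(2); print('changed px in holder area',(df[100:290,240:490]>40).sum(),'all others right',(df[:,200:]>40).sum())
p,d,c=grab('top'); q,_,_=ldf('top0.npz')
df=cv2.absdiff(p,q).max(2)
for n,(u,v) in dict(tea=(195,207),mug=(440,168),corn=(280,172),timer=(415,160),jam=(242,187)).items(): print(n,np.median(df[v-8:v+9,u-8:u+9]))
st()
E
```

```text
time: 25.48
tcp_pos: [431.0, 294.4, 256.3]
tcp_rot: [1.597, 2.697, 0.012]
contact_force: [-0.1, 0.9, 0.0]
opening: 46.7
changed px in holder area 243 all others right 415
tea 1.0
mug 1.0
corn 1.0
timer 1.0
jam 27.0
t 25.57 p [431.  294.4 256.3] jaw 28.7 z [ 0.01   0.003 -1.   ] F [ 0.1 -0.1 -0.8] op 47.0 q [ 0.5  -0.1   1.68 -0.    1.56  0.  ]
```

```bash
python3 - <<'E'
from h import *
a,_,_=grab('side'); 
for i in range(3): grab('wrist')
b,d,c=grab('side'); print((cv2.absdiff(a,b).max(2)[160:245,260:370]>40).sum())
P=pts(d,c); hsv=cv2.cvtColor(b,cv2.COLOR_BGR2HSV).astype(int)
g=P[(d>0)&(hsv[...,0]>60)&(hsv[...,0]<95)&(hsv[...,1]>80)&(np.hypot(P[...,0]-582,P[...,1]-142)<50)&(P[...,2]>25)]; print(len(g),g.mean(0),np.percentile(g[:,2],98))
p,d,c=grab('top'); q,_,_=ldf('top0.npz'); cv2.imwrite('pics/jam.png',cv2.resize(np.hstack([p[150:230,200:320],q[150:230,200:320]]),None,fx=3,fy=3))
E
```

```text
0
210 [565.34462566 132.7326383   83.6662134 ] 99.94641308807043
```

View pics/jam.png

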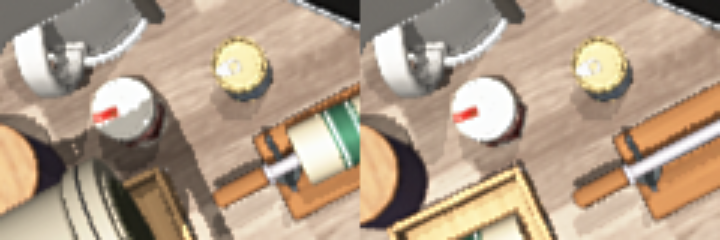

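The jam jar has not moved; only the arm's shadow fell on it. It is at (125,108) now against (487,108), minus the 360-pixel offset, before. Nothing in the holder area changes between frames, so I'm handing in.

```bash
python3 -c "
from h import *
print(manip.hand_in()); st()"
```

```text
the job is handed in; nothing more can be done
None
the job is handed in; nothing more can be done
```

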